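# Refit the microscope's stage plate

## Robot

A 6-joint arm with a two-finger parallel gripper is mounted at the origin on the work surface. World frame = base frame: x ahead of the robot, y to its left, z up, the work surface at z = 0. Lengths are in m, angles in degrees, forces in N, time in s.
With the tool pointing down it reaches from about 0.35 to 0.875 m from the base axis. Payload 4.2 kg.
Tool frame: the origin (TCP) lies between the finger pads; the fingertips stand 14 mm ahead of it and the grasp point (between the pads) lies 5 mm behind it; z points along the fingers, y is the line along which they close (so a half turn about z gives the same grasp; the last joint's range is limited). The gripper opens to 87 mm and grips with 3 to 60 N. Pads are 19 mm wide; open, the fingers measure 117 mm over their backs; the gripper's body (75 mm by 190 mm) begins 51 mm behind the grasp point.
Start: joints at [14.817, 22.042, 0.453, 0, -68.411, -14.817], TCP at [0.625, 0, 0.237] pointing down, gripper open.
Joint ranges: [-179.83, 179.83], [-69.29, 118.12], [-61.27, 80.66], [-181.25, 117.63], [-171.15, -9.14], [-177.46, 177.46]. Speed limits (degrees/s): [159.86, 159.86, 180, 180, 180, 180].

## Interface

Orientations are given as a 3x3 rotation matrix whose columns are the frame's x, y, z axes.
In Python, from station import * gives the robot as it stands. The module is installed in compiled form; this text tells all that it offers.
- The arm moves only by the tool play_rows, never from a script. Its argument "steps" is a list of rows, each an object of numbers: "ax", "ay", "az": the turn, a rotation vector about the tool's x, y, z in degrees; "dx", "dy", "dz": the shift along the tool's x, y, z in mm; "claw": the finger opening in mm, from 0 to 87. A call has 1 to 20 rows; each row shifts and turns the commanded pose from where the row before left it, along the tool's axes as they then stand; what a row does not reach is not made up. A row lasts 1/10 s, in which the tool goes at most 50 mm and 8.59 degrees, less where a joint would pass 70% of its speed; a pose out of reach is approached as far as the arm can. A call with a gripper value outside its range is refused whole. The fingers move at their own pace and stop on an object; the grip force is fixed at half the most. Time passes only in rows, so rows that do not move let the fingers close. It gives the time, the measured TCP pose, the force, the opening and the grip force at its end, in the units of the state.
- sense(): the state, without advancing time (a new reading comes with each control period).
- capture(name): name is "scene" or "side" or "wrist"; returns a dict with "frame" (420x560x3 uint8, blue, green, red), "range_z" (420x560 float32, m along the optical axis (not along the pixel's ray), 0 where there is no reading), "fx", "fy", "cx", "cy" (pixels), "xyz" and "rotation" of the camera in the world. Camera axes: x right, y down, z forward; pixel columns grow to the right and rows downward; lengths in m; the calibration is good to about 2 mm. A picture is of the moment at which its call begins.
- finish_job(): hands the job in; it is judged then, once.
The state is a dict: "time_s": time; "joints": joint angles; "joint_velocities": joint speeds; "effort": joint torques, N m; "tcp_pos": TCP position; "ee_rot": TCP orientation; "wrist_force": force on the tool from outside, world axes, zero at the start; "moment": the same for the moment, N m; "gripper_width": opening from 0.0 (shut) to 1.0 (fully open); "gripper_force": force on a finger pad.
Only numpy, scipy, OpenCV 4.12 (cv2) and the standard library are available. Lean on these libraries where they do the work, as an engineer would, in place of code of your own. Each camera call takes 0.05 s, during which the arm holds its last target. There are 200 camera calls.

## Task

Refit the stage plate on its microscope carrier: its holes have slipped out of line, so first drive the drift pin fully home through the large hole of plate and carrier to line them up, then, with the pin still in, seat the three thumb screws in the other holes, and only after that pull the pin and stand it back in its hole in the wooden block. Also clear the left-over hardware from the bench, every flat clip into the long tray and every round foot into the square tray (there may be more or fewer of them). Do not disturb the bottle, the tube stand or the jar behind the work.

Things in the scene. Friction and masses are not known exactly. Their poses are not given: they have to be found in the camera images.
- carrier: Fixed white stage carrier: block 125 (x) x 200 (y) mm; floor of its open channel 30 mm above the bench, 101.5 mm wide, open at both y ends; side lips 12 mm wide along the long (y) edges rise to 37 mm. Origin: centre of its underside. Four vertical through holes near the corners: three screw holes (12.5 mm dia) and one larger dowel hole (18.8 mm)
- carrier_dowel (a point): centre of the mouth of the carrier's large dowel hole (18.8 mm dia, 30 mm deep, open to the bench below), at the channel floor, under the plate; carrier frame (38, 70, 30) mm
- plate: Loose bare-metal stage plate 100 (x) x 190 (y) x 10 mm, 0.45 kg, round glass window in its middle, lying in the channel with 0.8 mm play to each lip. Origin: centre of its underside; axes as the carrier's. Same four holes (sizes, places in its own frame), but it starts slid 4.5 to 6.5 mm to carrier +y, so screws cannot pass; it slides along y when pushed
- plate_dowel (a point): centre of the mouth of the plate's large dowel hole (18.8 mm dia, through), on the plate's top face; plate frame (38, 70, 10) mm
- rack: Fixed wooden tool block 110 x 110 x 45 mm with four vertical through holes: three of 12.5 mm dia for the screws, one of 20 mm dia for the drift pin. Origin: centre of its underside
- rack_pin_slot (a point): centre of the mouth of the 20 mm hole for the drift pin, on the block's top (45 mm high); rack frame (30, 30, 45) mm. The pin's shoulder rests on this face when it is put away
- pin: Tapered steel drift pin, 0.12 kg, standing in the rack. Origin: centre of its shoulder (underside of the grip), z up. Above: round dark grip 22 mm dia, 42 mm tall. Below: straight shank 17 mm dia for 15 mm, then a 25 mm cone narrowing to 5 mm dia at the tip, 40 mm below the origin. Fully home, its shoulder rests on the plate's top, 40 mm above the bench
- carrier_hole1 (a point): centre of the mouth of a screw hole of the carrier (12.5 mm dia, 30 mm deep), at the channel floor, under the plate; carrier frame (-38, -70, 30) mm. A fully seated screw has its origin 10 mm above this point
- carrier_hole2 (a point): centre of the mouth of a screw hole of the carrier (12.5 mm dia, 30 mm deep), at the channel floor, under the plate; carrier frame (-38, 70, 30) mm. A fully seated screw has its origin 10 mm above this point
- carrier_hole3 (a point): centre of the mouth of a screw hole of the carrier (12.5 mm dia, 30 mm deep), at the channel floor, under the plate; carrier frame (38, -70, 30) mm. A fully seated screw has its origin 10 mm above this point
- screw1: Knurled steel thumb screw, 50 g, unthreaded (simply dropped in), standing head up in a rack hole at the start; the three are alike, any may go in any screw hole. Origin: centre of the head's underside, z up. Head: round, 20 mm dia, 24 mm tall. Shank below: 10 mm dia, 32 mm long, last 5 mm tapered to 5.6 mm dia. Its head rests on the plate's top when seated
- screw2: Knurled steel thumb screw, 50 g, unthreaded (simply dropped in), standing head up in a rack hole at the start; the three are alike, any may go in any screw hole. Origin: centre of the head's underside, z up. Head: round, 20 mm dia, 24 mm tall. Shank below: 10 mm dia, 32 mm long, last 5 mm tapered to 5.6 mm dia. Its head rests on the plate's top when seated
- screw3: Knurled steel thumb screw, 50 g, unthreaded (simply dropped in), standing head up in a rack hole at the start; the three are alike, any may go in any screw hole. Origin: centre of the head's underside, z up. Head: round, 20 mm dia, 24 mm tall. Shank below: 10 mm dia, 32 mm long, last 5 mm tapered to 5.6 mm dia. Its head rests on the plate's top when seated
- clip1: Left-over stage clip, may be absent: flat steel bar 60 (x) x 18 (y) x 12 (z) mm, 60 g, lying on the bench in front of the carrier. Origin: centre of its underside, x along its length
- clip2: Left-over stage clip, may be absent: flat steel bar 60 (x) x 18 (y) x 12 (z) mm, 60 g, lying on the bench in front of the carrier. Origin: centre of its underside, x along its length
- clip3: Left-over stage clip, may be absent: flat steel bar 60 (x) x 18 (y) x 12 (z) mm, 60 g, lying on the bench in front of the carrier. Origin: centre of its underside, x along its length
- foot1: Left-over screw-in foot, may be absent: round steel disc 32 mm dia, 20 mm tall, 60 g, standing on its flat face on the bench. Origin: centre of its underside
- foot2: Left-over screw-in foot, may be absent: round steel disc 32 mm dia, 20 mm tall, 60 g, standing on its flat face on the bench. Origin: centre of its underside
- long_tray: Fixed long white open tray, outside 100 (x) x 170 (y) x 35 (z) mm, walls 4 mm, floor about 4 mm thick: for the clips. Origin: centre of its underside
- square_tray: Fixed square white open tray, outside 110 x 110 x 35 mm, walls 4 mm, floor about 4 mm thick: for the feet. Origin: centre of its underside
- wash_bottle: bystander: white plastic bottle with a red cap, 64 mm dia, 120 mm tall, beyond the work; origin: centre of its underside
- tube_stand: bystander: grey stand 70 x 160 mm with capped sample tubes, about 100 mm tall, beyond the work; origin: centre of its underside
- sample_jar: bystander: jar 60 mm dia, 70 mm tall, beyond the work; origin: centre of its underside

How it is judged (in metres and radians):
On the way, in this order (a step that is already met when the one before it is completed fails the run):
1. the drift pin is fully home through plate and carrier, the large holes in line (horizontal distance between pin and carrier_dowel below 0.003 m and horizontal distance between plate_dowel and carrier_dowel below 0.0025 m and z of pin in the frame of carrier_dowel between 0.006 and 0.0145 m and angle between pin's own z axis and vertical below 0.1 rad), for 0.2 s.
2. all three screws are seated through plate and carrier while the pin is still in (all of step 1 and ((horizontal distance between screw1 and carrier_hole1 below 0.004 m and z of screw1 in the frame of carrier_hole1 between 0.006 and 0.0135 m) or (horizontal distance between screw1 and carrier_hole2 below 0.004 m and z of screw1 in the frame of carrier_hole2 between 0.006 and 0.0135 m) or (horizontal distance between screw1 and carrier_hole3 below 0.004 m and z of screw1 in the frame of carrier_hole3 between 0.006 and 0.0135 m)) and ((horizontal distance between screw2 and carrier_hole1 below 0.004 m and z of screw2 in the frame of carrier_hole1 between 0.006 and 0.0135 m) or (horizontal distance between screw2 and carrier_hole2 below 0.004 m and z of screw2 in the frame of carrier_hole2 between 0.006 and 0.0135 m) or (horizontal distance between screw2 and carrier_hole3 below 0.004 m and z of screw2 in the frame of carrier_hole3 between 0.006 and 0.0135 m)) and ((horizontal distance between screw3 and carrier_hole1 below 0.004 m and z of screw3 in the frame of carrier_hole1 between 0.006 and 0.0135 m) or (horizontal distance between screw3 and carrier_hole2 below 0.004 m and z of screw3 in the frame of carrier_hole2 between 0.006 and 0.0135 m) or (horizontal distance between screw3 and carrier_hole3 below 0.004 m and z of screw3 in the frame of carrier_hole3 between 0.006 and 0.0135 m))), for 0.2 s.
3. the pin stands in its hole in the wooden block again (horizontal distance between pin and rack_pin_slot below 0.006 m and z of pin in the frame of rack_pin_slot between -0.004 and 0.005 m and angle between pin's own z axis and vertical below 0.12 rad), for 0.2 s.
At the end, for the whole second after the job is handed in: Screws upright in the carrier's screw holes (within 4 mm), heads on the plate (within 3.5 mm); plate flat, dowel holes within 4.5 mm; pin upright in its rack hole, shoulder within 5 mm of the top; every clip in the long tray and every foot in the square tray, below the rim; all at rest (all of step 3 and ((horizontal distance between screw1 and carrier_hole1 below 0.004 m and z of screw1 in the frame of carrier_hole1 between 0.006 and 0.0135 m) or (horizontal distance between screw1 and carrier_hole2 below 0.004 m and z of screw1 in the frame of carrier_hole2 between 0.006 and 0.0135 m) or (horizontal distance between screw1 and carrier_hole3 below 0.004 m and z of screw1 in the frame of carrier_hole3 between 0.006 and 0.0135 m)) and ((horizontal distance between screw2 and carrier_hole1 below 0.004 m and z of screw2 in the frame of carrier_hole1 between 0.006 and 0.0135 m) or (horizontal distance between screw2 and carrier_hole2 below 0.004 m and z of screw2 in the frame of carrier_hole2 between 0.006 and 0.0135 m) or (horizontal distance between screw2 and carrier_hole3 below 0.004 m and z of screw2 in the frame of carrier_hole3 between 0.006 and 0.0135 m)) and ((horizontal distance between screw3 and carrier_hole1 below 0.004 m and z of screw3 in the frame of carrier_hole1 between 0.006 and 0.0135 m) or (horizontal distance between screw3 and carrier_hole2 below 0.004 m and z of screw3 in the frame of carrier_hole2 between 0.006 and 0.0135 m) or (horizontal distance between screw3 and carrier_hole3 below 0.004 m and z of screw3 in the frame of carrier_hole3 between 0.006 and 0.0135 m)) and angle between each of screw1, screw2, screw3's own z axis and vertical below 0.12 rad and horizontal distance between plate_dowel and carrier_dowel below 0.0045 m and angle between plate's own z axis and vertical below 0.04 rad and z of plate in the frame of carrier between 0.027 and 0.033 m and x of clip1 in the frame of long_tray between -0.046 and 0.046 m and y of clip1 in the frame of long_tray between -0.081 and 0.081 m and z of clip1 in the frame of long_tray between -0.002 and 0.034 m and x of clip2 in the frame of long_tray between -0.046 and 0.046 m and y of clip2 in the frame of long_tray between -0.081 and 0.081 m and z of clip2 in the frame of long_tray between -0.002 and 0.034 m and x of clip3 in the frame of long_tray between -0.046 and 0.046 m and y of clip3 in the frame of long_tray between -0.081 and 0.081 m and z of clip3 in the frame of long_tray between -0.002 and 0.034 m and x of foot1 in the frame of square_tray between -0.051 and 0.051 m and y of foot1 in the frame of square_tray between -0.051 and 0.051 m and z of foot1 in the frame of square_tray between -0.002 and 0.034 m and x of foot2 in the frame of square_tray between -0.051 and 0.051 m and y of foot2 in the frame of square_tray between -0.051 and 0.051 m and z of foot2 in the frame of square_tray between -0.002 and 0.034 m and linear speed of each of screw1, screw2, screw3, pin, plate, clip1, clip2, clip3, foot1, foot2 below 0.02 m/s); the robot touches nothing.
It fails at once if the bottle is pushed more than 3 cm or knocked over (distance of wash_bottle from where it was at the start of the episode above 0.03 m or angle between wash_bottle's own z axis and vertical above 0.5 rad).
It fails at once if the tube stand is pushed more than 3 cm or knocked over (distance of tube_stand from where it was at the start of the episode above 0.03 m or angle between tube_stand's own z axis and vertical above 0.5 rad).
It fails at once if the jar is pushed more than 3 cm or knocked over (distance of sample_jar from where it was at the start of the episode above 0.03 m or angle between sample_jar's own z axis and vertical above 0.5 rad).
Of clip1, clip2, clip3, foot1, foot2 only 2 to 4 are there at a start; the rules pass over those that are not, and their reading is None.
At some moment in a run one of clip1, clip2, clip3, foot1, foot2 may be knocked a few centimetres aside while the robot is not near it.
It also fails if it takes over 210 s, if anything falls off the work surface, if the arm or the gripper's body presses on something with over 40 N, if the wrist force passes 120 N, or if a joint passes its speed limit or range.

## Working session

There is one attempt and no reset: what is moved stays moved. The work goes in short steps, Python scripts to look and compute and a tool call to move; the robot and the scene stay as the last step left them, time stands still between calls to the robot, and variables do not carry over. Pictures are saved under pics/ and viewed, at most 14 in all, crops included, and the job is handed in when it is done.

Besides the shell and the picture viewer there is one more tool, called after ">>>" in YAML: its name, and indented under it one key for each argument. play_rows: Moves the arm, as the interface text tells. Its arguments: {"type":"object","properties":{"steps":{"type":"array"}},"required":["steps"]}

```bash
mkdir -p pics
cat > h.py <<'E'
from station import *
import numpy as np, cv2
def cloud(c):
    h,w=c["range_z"].shape; u,v=np.meshgrid(np.arange(w),np.arange(h)); z=c["range_z"]
    P=np.stack([(u-c["cx"])/c["fx"]*z,(v-c["cy"])/c["fy"]*z,z],-1)
    return P@np.array(c["rotation"]).T+np.array(c["xyz"])
def ray(c,u,v,h):
    d=np.array(c["rotation"])@np.array([(u-c["cx"])/c["fx"],(v-c["cy"])/c["fy"],1]); o=np.array(c["xyz"])
    return o+d*(h-o[2])/d[2]
E
python3 - <<'E'
from h import *
s=sense(); print(s)
for n in("scene","side","wrist"):
    c=capture(n); cv2.imwrite(f"pics/{n}0.png",c["frame"]); np.savez(f"{n}0.npz",**c)
    print(n,c["fx"],c["fy"],c["cx"],c["cy"],np.round(c["xyz"],4),np.round(c["rotation"],4).tolist())
E
```

```text
{'time_s': 0.0, 'joints': array([ 1.48172803e+01,  2.20922774e+01,  3.78969011e-01, -2.86957441e-02,
       -6.84109179e+01, -1.48177095e+01]), 'joint_velocities': array([ 0.04809579, -0.04545398,  0.0210588 ,  0.0633909 , -0.0161822 ,
       -0.02793802]), 'effort': array([ 5.69075401e-04, -3.90661991e+01,  1.87403029e+01,  4.22001421e+00,
        1.09914420e-02, -1.81494070e-04]), 'tcp_pos': array([6.24424561e-01, 2.57517469e-05, 2.35438820e-01]), 'ee_rot': array([[-1.92160728e-04, -9.99997528e-01, -2.21511138e-03],
       [-9.99999976e-01,  1.92392132e-04, -1.04253597e-04],
       [ 1.04679509e-04,  2.21509129e-03, -9.99997541e-01]]), 'wrist_force': array([ 0.16624023, -0.73177585, -0.55906731]), 'moment': array([-0.00274858,  0.01902776, -0.01180527]), 'gripper_force': 0.0, 'gripper_width': 0.9999341529694493}
scene 441.7810643208076 441.7810643208076 271.21719542814833 212.0615929335019 [ 1.0626 -0.6204  0.8268] [[0.817, 0.3989, -0.4164], [0.5766, -0.5771, 0.5784], [-0.0096, -0.7127, -0.7014]]
side 433.23311889155906 433.23311889155906 282.83272970516305 213.34535559413337 [0.4552 0.9547 0.6755] [[-0.9884, -0.0691, 0.1353], [-0.1512, 0.5356, -0.8308], [-0.015, -0.8416, -0.5399]]
wrist 362.1123249289961 362.1123249289961 278.3520926821712 208.03183680402873 [ 0.6258 -0.0752  0.3846] [[-1.0, 0.0006, -0.0019], [0.0001, 0.9615, 0.2749], [0.002, 0.2749, -0.9615]]
```

View pics/scene0.png

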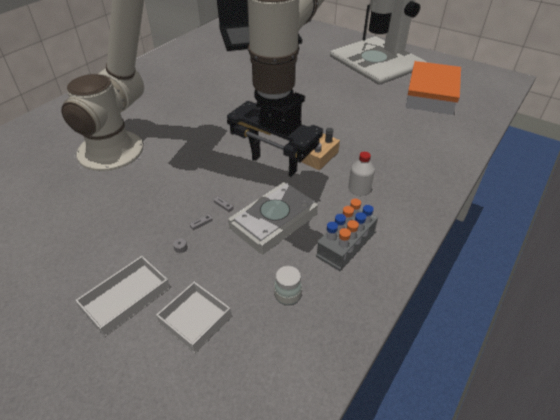

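View pics/wrist0.png

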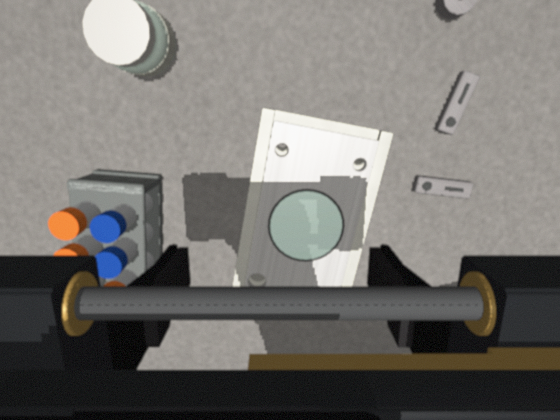

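The scene view shows the rack behind the gripper (320,150), the carrier (275,212), clips at (223,204) and (201,221), a foot at (180,244), and trays at (123,292) and (194,316). The wrist view shows the carrier with the gripper hiding its +y end. I'll shift the tool to +y for clearer wrist views.

>>> play_rows:
  steps:
    - {"dx": -30, "dz": -20, "claw": 60}
    - {"dx": -30, "dz": -20}
    - {"dx": -30, "dz": -20}
    - {"dx": -20, "dz": -10}
    - {}
    - {}
    - {}

```text
invalid input at $.steps[0]: expected keys ax, ay, az, dx, dy, dz, claw
```

Run:
```python
from h import *
print(sense()["tcp_pos"])
for n in("side","wrist"):
    c=capture(n); cv2.imwrite(f"pics/{n}1.png",c["frame"]); np.savez(f"{n}1.npz",**c)
```

```text
[6.24568509e-01 1.84901026e-05 2.35719126e-01]
```

View pics/wrist1.png

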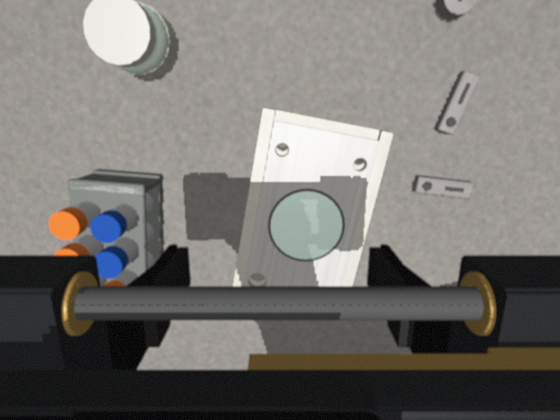

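View pics/side1.png

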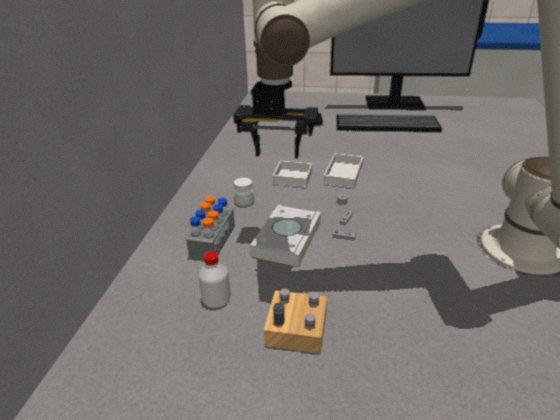

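The move was refused because every key is needed. The side view shows the rack at (297,320), the dark pin at (279,314), and screw heads at (285,295), (314,299) and (310,320). Retrying the shift.

>>> play_rows:
  steps:
    - {"ax": 0, "ay": 0, "az": 0, "dx": -40, "dy": 0, "dz": -20, "claw": 60}
    - {"ax": 0, "ay": 0, "az": 0, "dx": -40, "dy": 0, "dz": -20, "claw": 60}
    - {"ax": 0, "ay": 0, "az": 0, "dx": -40, "dy": 0, "dz": -20, "claw": 60}
    - {"ax": 0, "ay": 0, "az": 0, "dx": -40, "dy": 0, "dz": -20, "claw": 60}
    - {"ax": 0, "ay": 0, "az": 0, "dx": 0, "dy": 0, "dz": 0, "claw": 60}
    - {"ax": 0, "ay": 0, "az": 0, "dx": 0, "dy": 0, "dz": 0, "claw": 60}
    - {"ax": 0, "ay": 0, "az": 0, "dx": 0, "dy": 0, "dz": 0, "claw": 60}

```text
time_s: 0.95
tcp_pos: [0.6245, 0.1592, 0.3156]
ee_rot: [[-0.001, -1.0, -0.002], [-1.0, 0.001, -0.001], [0.001, 0.002, -1.0]]
wrist_force: [0.6, 0.2, -0.4]
gripper_width: 0.686
gripper_force: 0.0
```

Run:
```python
from h import *
print(sense()["tcp_pos"])
for n in("scene","wrist"):
    c=capture(n); cv2.imwrite(f"pics/{n}2.png",c["frame"]); np.savez(f"{n}2.npz",**c)
```

```text
[0.62452726 0.15923803 0.31555756]
```

View pics/wrist2.png

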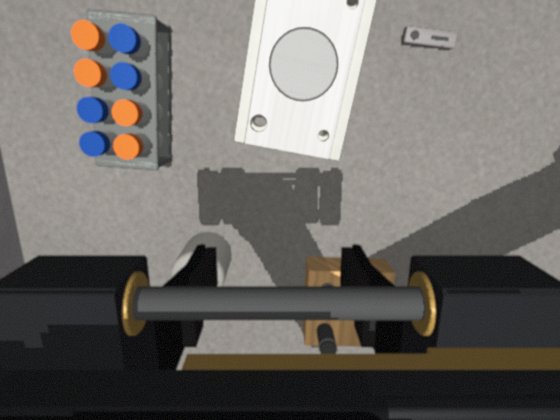

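The wrist view shows the plate's large hole at (259,123) and a screw hole at (323,135), so carrier +y points to world +y with the dowel on the +x side. The rack is under the gripper at (345,300). I'll shift further to see the rack.

>>> play_rows:
  steps:
    - {"ax": 0, "ay": 0, "az": 0, "dx": -40, "dy": 0, "dz": 0, "claw": 60}
    - {"ax": 0, "ay": 0, "az": 0, "dx": -40, "dy": 0, "dz": 0, "claw": 60}
    - {"ax": 0, "ay": 0, "az": 0, "dx": -40, "dy": 0, "dz": 0, "claw": 60}
    - {"ax": 0, "ay": 0, "az": 0, "dx": -40, "dy": 0, "dz": 0, "claw": 60}
    - {"ax": 0, "ay": 0, "az": 0, "dx": 0, "dy": 0, "dz": 0, "claw": 60}
    - {"ax": 0, "ay": 0, "az": 0, "dx": 0, "dy": 0, "dz": 0, "claw": 60}
    - {"ax": 0, "ay": 0, "az": 0, "dx": 0, "dy": 0, "dz": 0, "claw": 60}

```text
time_s: 1.75
tcp_pos: [0.6252, 0.3185, 0.3164]
ee_rot: [[-0.002, -1.0, -0.0], [-1.0, 0.002, -0.001], [0.001, 0.0, -1.0]]
wrist_force: [-0.4, 0.1, -1.1]
gripper_width: 0.693
gripper_force: 0.0
```

Run:
```python
from h import *
print(sense()["tcp_pos"])
c=capture("wrist"); cv2.imwrite("pics/wrist3.png",c["frame"]); np.savez("wrist3.npz",**c)
# carrier / plate features from wrist0 (front holes) and wrist2 (rear holes)
for n in (0,2):
    c=dict(np.load(f"wrist{n}.npz")); f=c["frame"]; P=cloud(c)
    hsv=cv2.cvtColor(f,cv2.COLOR_BGR2HSV); m=((P[...,2]>0.033)&(P[...,2]<0.043)&(c["range_z"]>0)).astype(np.uint8)
    q=P[(m>0)&(P[...,2]>0.0385)]
    print(n,"z median",np.median(P[...,2][m>0]), m.sum())
    k,l,st,ce=cv2.connectedComponentsWithStats(m)
    i=1+np.argmax(st[1:,4]); comp=(l==i).astype(np.uint8)
    filled=np.zeros_like(comp); cs,_=cv2.findContours(comp,cv2.RETR_CCOMP,cv2.CHAIN_APPROX_NONE)
    for d in cs:
        a=cv2.contourArea(d)
        if 30<a<3000:
            e=cv2.fitEllipse(d); print(" contour",np.round(e[0],1),np.round(e[1],1),round(a), np.round(ray(c,*e[0],0.040),4))
```

```text
[0.62524506 0.31847924 0.31641463]
0 z median 0.04075920203502181 20187
 contour [358.8 164.1] [11.4 13.4] 118 [ 0.5482 -0.0203  0.04  ]
 contour [281.5 149.5] [13.3 13.3] 137 [ 0.6222 -0.0342  0.04  ]
2 z median 0.04078414813019832 17128
 contour [322.6 135.3] [10.7 11.6] 94 [0.574  0.1177 0.04  ]
 contour [258.4 122.8] [16.8 17.3] 226 [0.6478 0.1035 0.04  ]
```

View pics/wrist3.png

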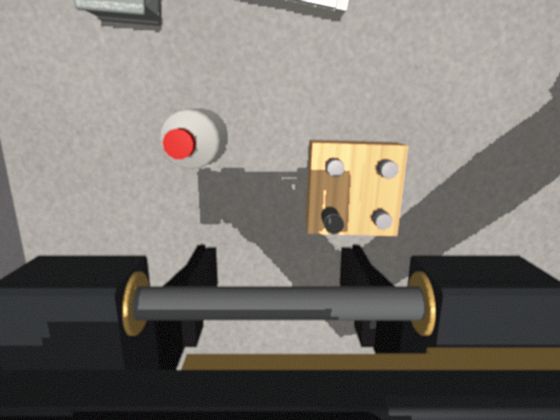

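The wrist view shows the rack (357,190): pin at (332,218), screws at (335,167), (388,169) and (383,219); the bottle at (190,140). Next I'll compute positions of the pin, screws, carrier lips, trays and loose parts.

```bash
cat > m.py <<'E'
from h import *
def comps(c,lo,hi,box,amin=25):
    P=cloud(c); x0,x1,y0,y1=box
    m=((P[...,2]>lo)&(P[...,2]<hi)&(c["range_z"]>0)&(P[...,0]>x0)&(P[...,0]<x1)&(P[...,1]>y0)&(P[...,1]<y1)).astype(np.uint8)
    k,l,st,ce=cv2.connectedComponentsWithStats(m); out=[]
    for i in range(1,k):
        if st[i,4]<amin: continue
        q=P[l==i]; cs,_=cv2.findContours((l==i).astype(np.uint8),cv2.RETR_EXTERNAL,cv2.CHAIN_APPROX_NONE)
        (cx,cy),r=cv2.minEnclosingCircle(cs[0])
        r3=cv2.minAreaRect((q[:,:2]*1000).astype(np.float32))
        out.append((st[i,4],ce[i],np.median(q[:,2]),ray(c,*ce[i],np.median(q[:,2])),r3))
    return out
def show(t,o):
    print(t)
    for a,ce,z,p,r in o: print("  n",a,"px",np.round(ce),"z %.4f"%z,"xy",np.round(p[:2],4),"rect",np.round(r[0],1),np.round(r[1],1),round(r[2],1))
E
python3 - <<'E'
from m import *
L=lambda n: dict(np.load(n+".npz"))
w=L("wrist3"); B=(.4,.68,.2,.5)
show("screws",comps(w,.064,.074,B)); show("pin",comps(w,.08,.095,B)); show("rack",comps(w,.040,.05,B))
s=L("side1"); show("screws side",comps(s,.064,.074,B)); show("pin side",comps(s,.08,.095,B)); show("rack side",comps(s,.04,.05,B))
th=np.radians(-10.6); R=np.array([[np.cos(th),-np.sin(th)],[np.sin(th),np.cos(th)]])
pc=np.mean([[.5482,-.0203],[.6222,-.0342],[.574,.1177],[.6478,.1035]],0); print("plate c",pc)
for n in(0,2):
    c=L(f"wrist{n}"); P=cloud(c).reshape(-1,3); q=(P[:,:2]-pc)@R*1000
    for sgn in(-1,1):
        k=(P[:,2]>.033)&(P[:,2]<.0392)&(sgn*q[:,0]>51.5)&(sgn*q[:,0]<66)&(abs(q[:,1])<130)
        print(n,sgn,k.sum(),"lip x",np.percentile(q[k,0],[1,99]),"y",np.percentile(q[k,1],[.5,99.5]))
for n in("scene2","side1","wrist0"):
    c=L(n); show("bench "+n,comps(c,.008,.026,(.3,.62,-.3,.1),15))
for n in("scene2","side1"):
    c=L(n); show("tray "+n,comps(c,.03,.04,(.3,.8,-.6,-.12),40))
E
```

```text
screws
  n 258 px [335. 168.] z 0.0698 xy [0.5633 0.3109] rect [562.9 311.4] [18.4 19.7] 45.9
  n 263 px [389. 170.] z 0.0698 xy [0.5041 0.3125] rect [503.4 312.7] [19.1 18.3] 0.5
  n 49 px [328. 214.] z 0.0693 xy [0.569  0.3639] rect [568.7 365.9] [21.1  8. ] 36.0
  n 240 px [383. 221.] z 0.0698 xy [0.5057 0.372 ] rect [505.2 372.5] [19.3 18.6] 7.4
pin
  n 329 px [334. 224.] z 0.0876 xy [0.5655 0.3697] rect [565.2 370.7] [21.2 20.7] 85.9
rack
  n 6995 px [356. 187.] z 0.0459 xy [0.5344 0.3374] rect [533.7 342.4] [110.5 110.4] 88.3
screws side
  n 65 px [284. 292.] z 0.0686 xy [0.5609 0.313 ] rect [560.8 312.1] [17.9 17.6] 56.9
  n 69 px [313. 296.] z 0.0690 xy [0.5008 0.3149] rect [501.1 313.1] [20.8 18.2] 77.7
  n 38 px [278. 316.] z 0.0699 xy [0.5619 0.3791] rect [562.  378.6] [19.2  8.2] 7.1
  n 76 px [309. 318.] z 0.0687 xy [0.5027 0.3746] rect [503.1 372.9] [18.3 19. ] 80.8
pin side
  n 99 px [278. 308.] z 0.0864 xy [0.5623 0.3737] rect [562.6 371.7] [19.  21.1] 8.8
rack side
  n 1823 px [297. 316.] z 0.0452 xy [0.5291 0.3512] rect [532.  341.8] [113.4 110.6] 88.5
plate c [0.59
[... 1648 characters left out ...]
.0771] rect [447.3 -76.3] [60.  18.5] 71.5
  n 37 px [358. 161.] z 0.0188 xy [ 0.5439 -0.0197] rect [544.5 -19.4] [8.9 2.4] 25.7
  n 978 px [443. 187.] z 0.0128 xy [0.4519 0.0087] rect [450.6   9.4] [18.4 60.6] 83.1
tray scene2
  n 598 px [122. 292.] z 0.0343 xy [ 0.4677 -0.3535] rect [ 465.2 -348.3] [170.4 104.1] 81.7
  n 485 px [193. 314.] z 0.0345 xy [ 0.6322 -0.3048] rect [ 629.1 -301.1] [110.7 112. ] 86.0
  n 92 px [288. 294.] z 0.0352 xy [ 0.7664 -0.1517] rect [ 760.6 -147.9] [59.7 30.6] 26.4
tray side1
  n 184 px [342. 167.] z 0.0338 xy [ 0.4647 -0.3355] rect [ 461.9 -347.3] [178.1 100.6] 81.4
  n 175 px [292. 170.] z 0.0337 xy [ 0.6273 -0.2967] rect [ 626.2 -297.2] [118.2 110.3] 86.3
```

>>> play_rows:
  steps:
    - {"ax": 0, "ay": 0, "az": 0, "dx": -13, "dy": 15, "dz": 40, "claw": 44}
    - {"ax": 0, "ay": 0, "az": 0, "dx": -13, "dy": 15, "dz": 40, "claw": 44}
    - {"ax": 0, "ay": 0, "az": 0, "dx": -13, "dy": 15, "dz": 40, "claw": 44}
    - {"ax": 0, "ay": 0, "az": 0, "dx": -13, "dy": 15, "dz": 40, "claw": 44}
    - {"ax": 0, "ay": 0, "az": 0, "dx": 0, "dy": 0, "dz": 30, "claw": 44}
    - {"ax": 0, "ay": 0, "az": 0, "dx": 0, "dy": 0, "dz": 0, "claw": 44}
    - {"ax": 0, "ay": 0, "az": 0, "dx": 0, "dy": 0, "dz": 0, "claw": 44}
    - {"ax": 0, "ay": 0, "az": 0, "dx": 0, "dy": 0, "dz": 0, "claw": 44}

```text
time_s: 2.6
tcp_pos: [0.5668, 0.3722, 0.1295]
ee_rot: [[-0.001, -1.0, 0.004], [-1.0, 0.001, 0.003], [-0.003, -0.004, -1.0]]
wrist_force: [-0.4, 1.1, 1.3]
gripper_width: 0.503
gripper_force: 0.0
```

Run:
```python
from m import *
print(sense()["tcp_pos"],sense()["ee_rot"])
for n in("wrist2","wrist3"):
    c=dict(np.load(n+".npz")); show(n,comps(c,.07,.14,(.66,.95,-.1,.4),60))
c=capture("scene"); cv2.imwrite("pics/s4.png",c["frame"][60:240,180:420])
```

```text
[0.56682841 0.37219369 0.12948093] [[-8.49273866e-04 -9.99991627e-01  4.00313307e-03]
 [-9.99995140e-01  8.61272316e-04  2.99649456e-03]
 [-2.99991726e-03 -4.00056877e-03 -9.99987498e-01]]
wrist2
  n 1805 px [107.  38.] z 0.0995 xy [0.7831 0.0245] rect [786.6  23.3] [25.1 59.7] 84.6
  n 1648 px [109.  75.] z 0.0996 xy [0.7856 0.0566] rect [789.  56.] [24.9 59.1] 85.4
  n 1523 px [111. 111.] z 0.0996 xy [0.7881 0.0895] rect [791.6  89.9] [24.9 59.1] 85.3
  n 1442 px [112. 144.] z 0.0995 xy [0.7907 0.1216] rect [794.6 122.7] [24.8 60.1] 85.3
  n 233 px [181. 263.] z 0.0798 xy [0.7381 0.2587] rect [740.7 260.5] [40.4  9.4] 45.6
  n 156 px [220. 274.] z 0.0775 xy [0.6934 0.2745] rect [693.3 276.3] [ 7.1 34.8] 1.9
wrist3
  n 2802 px [189. 139.] z 0.0908 xy [0.7169 0.2769] rect [720.4 279.3] [61.8 61.9] 43.0
```

>>> play_rows:
  steps:
    - {"ax": 0, "ay": 0, "az": 0, "dx": 1, "dy": 2, "dz": 20, "claw": 44}
    - {"ax": 0, "ay": 0, "az": 0, "dx": 0, "dy": 0, "dz": 20, "claw": 44}
    - {"ax": 0, "ay": 0, "az": 0, "dx": 0, "dy": 0, "dz": 20, "claw": 44}
    - {"ax": 0, "ay": 0, "az": 0, "dx": 0, "dy": 0, "dz": 0, "claw": 44}
    - {"ax": 0, "ay": 0, "az": 0, "dx": 0, "dy": 0, "dz": 0, "claw": 15}
    - {"ax": 0, "ay": 0, "az": 0, "dx": 0, "dy": 0, "dz": 0, "claw": 10}
    - {"ax": 0, "ay": 0, "az": 0, "dx": 0, "dy": 0, "dz": 0, "claw": 10}
    - {"ax": 0, "ay": 0, "az": 0, "dx": 0, "dy": 0, "dz": 0, "claw": 10}
    - {"ax": 0, "ay": 0, "az": 0, "dx": 0, "dy": 0, "dz": 0, "claw": 10}
    - {"ax": 0, "ay": 0, "az": 0, "dx": 0, "dy": 0, "dz": 0, "claw": 10}

```text
time_s: 3.65
tcp_pos: [0.5635, 0.3715, 0.0679]
ee_rot: [[0.001, -1.0, 0.002], [-1.0, -0.001, 0.001], [-0.001, -0.002, -1.0]]
wrist_force: [-0.8, 0.1, 4.8]
gripper_width: 0.247
gripper_force: 30.0
```

>>> play_rows:
  steps:
    - {"ax": 0, "ay": 0, "az": 0, "dx": 0, "dy": 0, "dz": -15, "claw": 10}
    - {"ax": 0, "ay": 0, "az": 0, "dx": 0, "dy": 0, "dz": -25, "claw": 10}
    - {"ax": 0, "ay": 0, "az": 0, "dx": 0, "dy": 0, "dz": -30, "claw": 10}
    - {"ax": 0, "ay": 0, "az": 0, "dx": 22, "dy": -6, "dz": 0, "claw": 10}
    - {"ax": 0, "ay": 0, "az": 0, "dx": 30, "dy": -9, "dz": 0, "claw": 10}
    - {"ax": 0, "ay": 0, "az": 0, "dx": 30, "dy": -9, "dz": 0, "claw": 10}
    - {"ax": 0, "ay": 0, "az": 0, "dx": 30, "dy": -9, "dz": 0, "claw": 10}
    - {"ax": 0, "ay": 0, "az": 0, "dx": 30, "dy": -9, "dz": 0, "claw": 10}
    - {"ax": 0, "ay": 0, "az": 0, "dx": 30, "dy": -9, "dz": 0, "claw": 10}
    - {"ax": 0, "ay": 0, "az": 0, "dx": 30, "dy": -9, "dz": 0, "claw": 10}
    - {"ax": 0, "ay": 0, "az": 0, "dx": 30, "dy": -9, "dz": 0, "claw": 10}
    - {"ax": 0, "ay": 0, "az": 0, "dx": 25, "dy": -8, "dz": 0, "claw": 10}
    - {"ax": 0, "ay": 0, "az": 0, "dx": 15, "dy": -5, "dz": 0, "claw": 10}
    - {"ax": 0, "ay": 0, "az": 0, "dx": 0, "dy": 0, "dz": 15, "claw": 10}
    - {"ax": 0, "ay": 0, "az": 0, "dx": 0, "dy": 0, "dz": 0, "claw": 10}
    - {"ax": 0, "ay": 0, "az": 0, "dx": 0, "dy": 0, "dz": 0, "claw": 10}
    - {"ax": 0, "ay": 0, "az": 0, "dx": 0, "dy": 0, "dz": 0, "claw": 10}
    - {"ax": 0, "ay": 0, "az": 0, "dx": 0, "dy": 0, "dz": 0, "claw": 10}

```text
time_s: 5.45
tcp_pos: [0.6452, 0.0997, 0.1223]
ee_rot: [[0.001, -1.0, 0.001], [-1.0, -0.001, 0.0], [-0.0, -0.001, -1.0]]
wrist_force: [-0.2, 0.1, -1.3]
gripper_width: 0.244
gripper_force: 30.0
```

Run:
```python
from h import *
s=sense(); print(s["tcp_pos"],s["wrist_force"],s["joints"])
a=capture("scene")["frame"]; b=capture("side")["frame"]
A=cv2.resize(a[130:270,200:340],(400,400),interpolation=cv2.INTER_CUBIC);B=cv2.resize(b[150:290,220:360],(400,400),interpolation=cv2.INTER_CUBIC)
cv2.imwrite("pics/p5.png",np.hstack([A,B]))
```

```text
[0.64518334 0.09974581 0.12225098] [-0.17270525  0.0923694  -1.25960978] [ 2.29590046e+01  3.00026934e+01 -3.87240156e+00  5.63236117e-03
 -5.60662228e+01 -2.29043368e+01]
```

View pics/p5.png

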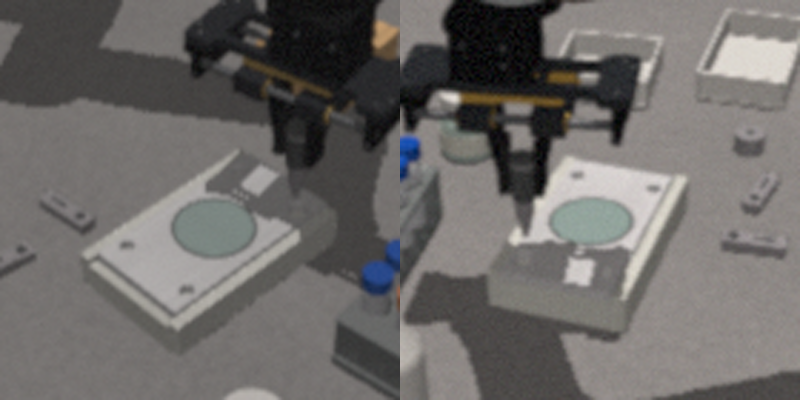

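The crop shows the pin hanging upright above the large hole, with the tip clear of the plate. Descending in stages.

>>> play_rows:
  steps:
    - {"ax": 0, "ay": 0, "az": 0, "dx": 0, "dy": 0, "dz": 10, "claw": 10}
    - {"ax": 0, "ay": 0, "az": 0, "dx": 0, "dy": 0, "dz": 10, "claw": 10}
    - {"ax": 0, "ay": 0, "az": 0, "dx": 0, "dy": 0, "dz": 8, "claw": 10}
    - {"ax": 0, "ay": 0, "az": 0, "dx": 0, "dy": 0, "dz": 0, "claw": 10}
    - {"ax": 0, "ay": 0, "az": 0, "dx": 0, "dy": 0, "dz": 0, "claw": 10}

```text
time_s: 6.05
tcp_pos: [0.6449, 0.0991, 0.093]
ee_rot: [[0.0, -1.0, -0.001], [-1.0, -0.0, -0.0], [0.0, 0.001, -1.0]]
wrist_force: [-0.0, 1.4, -1.3]
gripper_width: 0.242
gripper_force: 30.0
```

>>> play_rows:
  steps:
    - {"ax": 0, "ay": 0, "az": 0, "dx": 0, "dy": 0, "dz": 4, "claw": 10}
    - {"ax": 0, "ay": 0, "az": 0, "dx": 0, "dy": 0, "dz": 4, "claw": 10}
    - {"ax": 0, "ay": 0, "az": 0, "dx": 0, "dy": 0, "dz": 0, "claw": 10}
    - {"ax": 0, "ay": 0, "az": 0, "dx": 0, "dy": 0, "dz": 0, "claw": 10}

```text
time_s: 6.45
tcp_pos: [0.6454, 0.0993, 0.0856]
ee_rot: [[0.0, -1.0, 0.001], [-1.0, -0.0, 0.0], [-0.0, -0.001, -1.0]]
wrist_force: [2.3, 2.2, -1.2]
gripper_width: 0.243
gripper_force: 30.0
```

>>> play_rows:
  steps:
    - {"ax": 0, "ay": 0, "az": 0, "dx": 0, "dy": 0, "dz": 4, "claw": 10}
    - {"ax": 0, "ay": 0, "az": 0, "dx": 0, "dy": 0, "dz": 3, "claw": 10}
    - {"ax": 0, "ay": 0, "az": 0, "dx": 0, "dy": 0, "dz": 0, "claw": 10}
    - {"ax": 0, "ay": 0, "az": 0, "dx": 0, "dy": 0, "dz": 0, "claw": 10}

```text
time_s: 6.85
tcp_pos: [0.6459, 0.0997, 0.079]
ee_rot: [[0.001, -1.0, 0.002], [-1.0, -0.001, 0.001], [-0.001, -0.002, -1.0]]
wrist_force: [2.1, 4.3, 0.4]
gripper_width: 0.245
gripper_force: 30.0
```

>>> play_rows:
  steps:
    - {"ax": 0, "ay": 0, "az": 0, "dx": 0, "dy": 0, "dz": 3, "claw": 10}
    - {"ax": 0, "ay": 0, "az": 0, "dx": 0, "dy": 0, "dz": 3, "claw": 10}
    - {"ax": 0, "ay": 0, "az": 0, "dx": 0, "dy": 0, "dz": 0, "claw": 10}
    - {"ax": 0, "ay": 0, "az": 0, "dx": 0, "dy": 0, "dz": 0, "claw": 10}

```text
time_s: 7.25
tcp_pos: [0.6451, 0.0988, 0.0722]
ee_rot: [[-0.0, -1.0, -0.0], [-1.0, 0.0, -0.0], [0.0, 0.0, -1.0]]
wrist_force: [3.3, 3.3, 0.0]
gripper_width: 0.242
gripper_force: 30.0
```

>>> play_rows:
  steps:
    - {"ax": 0, "ay": 0, "az": 0, "dx": 0, "dy": 0, "dz": 3, "claw": 10}
    - {"ax": 0, "ay": 0, "az": 0, "dx": 0, "dy": 0, "dz": 0, "claw": 10}
    - {"ax": 0, "ay": 0, "az": 0, "dx": 0, "dy": 0, "dz": 0, "claw": 10}

```text
time_s: 7.55
tcp_pos: [0.645, 0.0989, 0.0691]
ee_rot: [[-0.0, -1.0, -0.0], [-1.0, 0.0, -0.0], [0.0, 0.0, -1.0]]
wrist_force: [3.8, 3.2, -1.1]
gripper_width: 0.245
gripper_force: 30.0
```

>>> play_rows:
  steps:
    - {"ax": 0, "ay": 0, "az": 0, "dx": 0, "dy": 0, "dz": 3, "claw": 10}
    - {"ax": 0, "ay": 0, "az": 0, "dx": 0, "dy": 0, "dz": 0, "claw": 10}
    - {"ax": 0, "ay": 0, "az": 0, "dx": 0, "dy": 0, "dz": 0, "claw": 10}

```text
time_s: 7.85
tcp_pos: [0.6451, 0.0989, 0.0663]
ee_rot: [[-0.0, -1.0, 0.0], [-1.0, 0.0, -0.0], [0.0, -0.0, -1.0]]
wrist_force: [3.1, 3.2, -1.4]
gripper_width: 0.247
gripper_force: 30.0
```

>>> play_rows:
  steps:
    - {"ax": 0, "ay": 0, "az": 0, "dx": 0, "dy": 0, "dz": 2, "claw": 10}
    - {"ax": 0, "ay": 0, "az": 0, "dx": 0, "dy": 0, "dz": 2, "claw": 10}
    - {"ax": 0, "ay": 0, "az": 0, "dx": 0, "dy": 0, "dz": 0, "claw": 10}
    - {"ax": 0, "ay": 0, "az": 0, "dx": 0, "dy": 0, "dz": 0, "claw": 10}

```text
time_s: 8.25
tcp_pos: [0.6452, 0.099, 0.0629]
ee_rot: [[0.0, -1.0, 0.001], [-1.0, -0.0, 0.0], [-0.0, -0.001, -1.0]]
wrist_force: [3.4, 4.3, 2.1]
gripper_width: 0.239
gripper_force: 30.0
```

>>> play_rows:
  steps:
    - {"ax": 0, "ay": 0, "az": 0, "dx": 0, "dy": 0, "dz": 1, "claw": 10}
    - {"ax": 0, "ay": 0, "az": 0, "dx": 0, "dy": 0, "dz": 0, "claw": 44}
    - {"ax": 0, "ay": 0, "az": 0, "dx": 0, "dy": 0, "dz": 0, "claw": 44}
    - {"ax": 0, "ay": 0, "az": 0, "dx": 0, "dy": 0, "dz": 0, "claw": 44}
    - {"ax": 0, "ay": 0, "az": 0, "dx": 0, "dy": 0, "dz": -10, "claw": 44}
    - {"ax": 0, "ay": 0, "az": 0, "dx": 0, "dy": 0, "dz": -20, "claw": 44}
    - {"ax": 0, "ay": 0, "az": 0, "dx": 0, "dy": 0, "dz": -30, "claw": 44}
    - {"ax": 0, "ay": 0, "az": 0, "dx": 0, "dy": 0, "dz": -40, "claw": 44}
    - {"ax": 0, "ay": 0, "az": 0, "dx": 0, "dy": 5, "dz": -40, "claw": 44}
    - {"ax": 0, "ay": 0, "az": 0, "dx": 0, "dy": 10, "dz": -40, "claw": 44}
    - {"ax": 0, "ay": 0, "az": 0, "dx": 0, "dy": 10, "dz": -40, "claw": 44}
    - {"ax": 0, "ay": 0, "az": 0, "dx": 0, "dy": 0, "dz": -40, "claw": 44}
    - {"ax": 0, "ay": 0, "az": 0, "dx": 0, "dy": 0, "dz": 0, "claw": 44}
    - {"ax": 0, "ay": 0, "az": 0, "dx": 0, "dy": 0, "dz": 0, "claw": 44}
    - {"ax": 0, "ay": 0, "az": 0, "dx": 0, "dy": 0, "dz": 0, "claw": 44}

```text
time_s: 9.75
tcp_pos: [0.6191, 0.0987, 0.3202]
ee_rot: [[-0.0, -1.0, -0.003], [-1.0, 0.0, -0.001], [0.001, 0.003, -1.0]]
wrist_force: [-0.7, 0.3, 0.3]
gripper_width: 0.502
gripper_force: 0.0
```

```bash
cat > holes.py <<'E'
from m import *
def holes(c):
    P=cloud(c); m=((P[...,2]>0.033)&(P[...,2]<0.043)&(c["range_z"]>0)).astype(np.uint8)
    k,l,st,ce=cv2.connectedComponentsWithStats(m); comp=(l==1+np.argmax(st[1:,4])).astype(np.uint8)
    cs,hi=cv2.findContours(comp,cv2.RETR_CCOMP,cv2.CHAIN_APPROX_NONE)
    for d,h in zip(cs,hi[0]):
        a=cv2.contourArea(d)
        if 30<a<3000 and h[3]>=0:
            e=cv2.fitEllipse(d); print(" hole",np.round(e[0],1),round(a),np.round(ray(c,*e[0],0.040),4))
E
python3 - <<'E'
from holes import *
print(sense()["tcp_pos"])
c=capture("wrist"); cv2.imwrite("pics/w6.png",c["frame"]); np.savez("w6.npz",**c); holes(c)
show("pin",comps(c,.07,.09,(.5,.75,-.1,.2)))
E
```

```text
[0.61911981 0.09874384 0.32018513]
 hole [317.2 181.9] 77 [0.5723 0.1133 0.04  ]
 hole [254.4 174.5] 448 [0.648  0.1042 0.04  ]
 hole [344.   60.8] 104 [ 0.5467 -0.023   0.04  ]
 hole [276.9  47. ] 111 [ 0.6208 -0.037   0.04  ]
pin
  n 340 px [254. 176.] z 0.0827 xy [0.6458 0.098 ] rect [646.   98.8] [21.4 21.6] 28.0
```

View pics/w6.png

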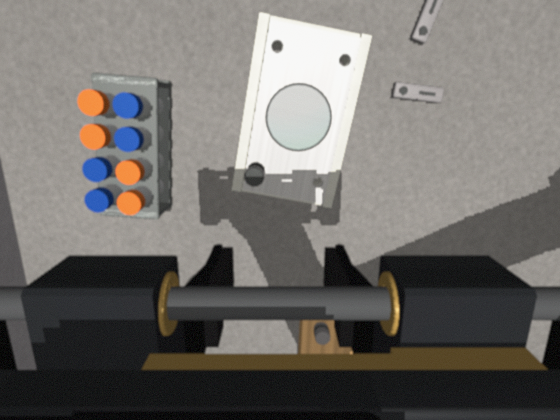

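The view shows the pin home at (254,175) and holes at (317,182), (344,61) and (277,47), in line with predictions. Next is the first screw.

>>> play_rows:
  steps:
    - {"ax": 0, "ay": 0, "az": 0, "dx": -25, "dy": 8, "dz": 10, "claw": 44}
    - {"ax": 0, "ay": 0, "az": 0, "dx": -35, "dy": 10, "dz": 20, "claw": 44}
    - {"ax": 0, "ay": 0, "az": 0, "dx": -35, "dy": 10, "dz": 20, "claw": 44}
    - {"ax": 0, "ay": 0, "az": 0, "dx": -35, "dy": 10, "dz": 20, "claw": 44}
    - {"ax": 0, "ay": 0, "az": 0, "dx": -35, "dy": 10, "dz": 20, "claw": 44}
    - {"ax": 0, "ay": 0, "az": 0, "dx": -35, "dy": 10, "dz": 30, "claw": 44}
    - {"ax": 0, "ay": 0, "az": 0, "dx": -13, "dy": 0, "dz": 40, "claw": 44}
    - {"ax": 0, "ay": 0, "az": 0, "dx": 0, "dy": 0, "dz": 40, "claw": 44}
    - {"ax": 0, "ay": 0, "az": 0, "dx": 0, "dy": 0, "dz": 20, "claw": 44}
    - {"ax": 0, "ay": 0, "az": 0, "dx": 0, "dy": 0, "dz": 0, "claw": 44}
    - {"ax": 0, "ay": 0, "az": 0, "dx": 0, "dy": 0, "dz": 0, "claw": 44}
    - {"ax": 0, "ay": 0, "az": 0, "dx": 0, "dy": 0, "dz": 0, "claw": 44}

```text
time_s: 11.0
tcp_pos: [0.5629, 0.3124, 0.1031]
ee_rot: [[0.0, -1.0, 0.002], [-1.0, -0.0, 0.001], [-0.001, -0.002, -1.0]]
wrist_force: [-0.3, 0.1, 0.6]
gripper_width: 0.507
gripper_force: 0.0
```

>>> play_rows:
  steps:
    - {"ax": 0, "ay": 0, "az": 0, "dx": 1, "dy": 1.5, "dz": 20, "claw": 44}
    - {"ax": 0, "ay": 0, "az": 0, "dx": 0, "dy": 0, "dz": 20, "claw": 44}
    - {"ax": 0, "ay": 0, "az": 0, "dx": 0, "dy": 0, "dz": 0, "claw": 44}
    - {"ax": 0, "ay": 0, "az": 0, "dx": 0, "dy": 0, "dz": 0, "claw": 15}
    - {"ax": 0, "ay": 0, "az": 0, "dx": 0, "dy": 0, "dz": 0, "claw": 10}
    - {"ax": 0, "ay": 0, "az": 0, "dx": 0, "dy": 0, "dz": 0, "claw": 10}
    - {"ax": 0, "ay": 0, "az": 0, "dx": 0, "dy": 0, "dz": 0, "claw": 10}
    - {"ax": 0, "ay": 0, "az": 0, "dx": 0, "dy": 0, "dz": 0, "claw": 10}

```text
time_s: 11.8
tcp_pos: [0.561, 0.3114, 0.0626]
ee_rot: [[0.0, -1.0, 0.001], [-1.0, -0.0, 0.001], [-0.001, -0.001, -1.0]]
wrist_force: [-1.2, -0.1, 3.5]
gripper_width: 0.219
gripper_force: 30.0
```

>>> play_rows:
  steps:
    - {"ax": 0, "ay": 0, "az": 0, "dx": 0, "dy": 0, "dz": -15, "claw": 10}
    - {"ax": 0, "ay": 0, "az": 0, "dx": 0, "dy": 0, "dz": -25, "claw": 10}
    - {"ax": 0, "ay": 0, "az": 0, "dx": 0, "dy": 0, "dz": -15, "claw": 10}
    - {"ax": 0, "ay": 0, "az": 0, "dx": 23, "dy": -2, "dz": 0, "claw": 10}
    - {"ax": 0, "ay": 0, "az": 0, "dx": 35, "dy": -2, "dz": 0, "claw": 10}
    - {"ax": 0, "ay": 0, "az": 0, "dx": 35, "dy": -2, "dz": 0, "claw": 10}
    - {"ax": 0, "ay": 0, "az": 0, "dx": 35, "dy": -2, "dz": 0, "claw": 10}
    - {"ax": 0, "ay": 0, "az": 0, "dx": 35, "dy": -2, "dz": 0, "claw": 10}
    - {"ax": 0, "ay": 0, "az": 0, "dx": 25, "dy": 0, "dz": 0, "claw": 10}
    - {"ax": 0, "ay": 0, "az": 0, "dx": 10, "dy": 0, "dz": 10, "claw": 10}
    - {"ax": 0, "ay": 0, "az": 0, "dx": 0, "dy": 0, "dz": 10, "claw": 10}
    - {"ax": 0, "ay": 0, "az": 0, "dx": 0, "dy": 0, "dz": 0, "claw": 10}
    - {"ax": 0, "ay": 0, "az": 0, "dx": 0, "dy": 0, "dz": 0, "claw": 10}
    - {"ax": 0, "ay": 0, "az": 0, "dx": 0, "dy": 0, "dz": 0, "claw": 10}

```text
time_s: 13.2
tcp_pos: [0.5707, 0.1141, 0.0965]
ee_rot: [[0.002, -1.0, 0.0], [-1.0, -0.002, 0.0], [-0.0, -0.0, -1.0]]
wrist_force: [0.6, 0.4, -1.1]
gripper_width: 0.219
gripper_force: 30.0
```

>>> play_rows:
  steps:
    - {"ax": 0, "ay": 0, "az": 0, "dx": 0.8, "dy": -0.5, "dz": 5, "claw": 10}
    - {"ax": 0, "ay": 0, "az": 0, "dx": 0, "dy": 0, "dz": 5, "claw": 10}
    - {"ax": 0, "ay": 0, "az": 0, "dx": 0, "dy": 0, "dz": 3, "claw": 10}
    - {"ax": 0, "ay": 0, "az": 0, "dx": 0, "dy": 0, "dz": 0, "claw": 10}
    - {"ax": 0, "ay": 0, "az": 0, "dx": 0, "dy": 0, "dz": 0, "claw": 10}

```text
time_s: 13.7
tcp_pos: [0.571, 0.1124, 0.0834]
ee_rot: [[0.0, -1.0, -0.0], [-1.0, -0.0, 0.0], [-0.0, 0.0, -1.0]]
wrist_force: [-0.1, 1.2, -0.5]
gripper_width: 0.219
gripper_force: 30.0
```

>>> play_rows:
  steps:
    - {"ax": 0, "ay": 0, "az": 0, "dx": 0, "dy": 0, "dz": 3, "claw": 10}
    - {"ax": 0, "ay": 0, "az": 0, "dx": 0, "dy": 0, "dz": 3, "claw": 10}
    - {"ax": 0, "ay": 0, "az": 0, "dx": 0, "dy": 0, "dz": 0, "claw": 10}
    - {"ax": 0, "ay": 0, "az": 0, "dx": 0, "dy": 0, "dz": 0, "claw": 10}

```text
time_s: 14.1
tcp_pos: [0.571, 0.1124, 0.0774]
ee_rot: [[-0.0, -1.0, 0.0], [-1.0, 0.0, 0.0], [-0.0, -0.0, -1.0]]
wrist_force: [0.5, 1.8, -1.5]
gripper_width: 0.224
gripper_force: 30.0
```

>>> play_rows:
  steps:
    - {"ax": 0, "ay": 0, "az": 0, "dx": -0.5, "dy": 0, "dz": 4, "claw": 10}
    - {"ax": 0, "ay": 0, "az": 0, "dx": 0, "dy": 0, "dz": 4, "claw": 10}
    - {"ax": 0, "ay": 0, "az": 0, "dx": 0, "dy": 0, "dz": 0, "claw": 10}
    - {"ax": 0, "ay": 0, "az": 0, "dx": 0, "dy": 0, "dz": 0, "claw": 10}

```text
time_s: 14.5
tcp_pos: [0.5708, 0.1126, 0.0692]
ee_rot: [[-0.0, -1.0, -0.001], [-1.0, 0.0, -0.0], [0.0, 0.001, -1.0]]
wrist_force: [1.0, 0.2, -0.8]
gripper_width: 0.221
gripper_force: 30.0
```

>>> play_rows:
  steps:
    - {"ax": 0, "ay": 0, "az": 0, "dx": 0, "dy": 0, "dz": 4, "claw": 10}
    - {"ax": 0, "ay": 0, "az": 0, "dx": 0, "dy": 0, "dz": 4, "claw": 10}
    - {"ax": 0, "ay": 0, "az": 0, "dx": 0, "dy": 0, "dz": 2, "claw": 10}
    - {"ax": 0, "ay": 0, "az": 0, "dx": 0, "dy": 0, "dz": 0, "claw": 10}
    - {"ax": 0, "ay": 0, "az": 0, "dx": 0, "dy": 0, "dz": 0, "claw": 10}

```text
time_s: 15.0
tcp_pos: [0.5708, 0.1127, 0.0593]
ee_rot: [[-0.0, -1.0, -0.0], [-1.0, 0.0, -0.0], [0.0, 0.0, -1.0]]
wrist_force: [0.1, 1.1, -1.9]
gripper_width: 0.223
gripper_force: 30.0
```

>>> play_rows:
  steps:
    - {"ax": 0, "ay": 0, "az": 0, "dx": 0, "dy": 0, "dz": 1.5, "claw": 10}
    - {"ax": 0, "ay": 0, "az": 0, "dx": 0, "dy": 0, "dz": 0, "claw": 44}
    - {"ax": 0, "ay": 0, "az": 0, "dx": 0, "dy": 0, "dz": 0, "claw": 44}
    - {"ax": 0, "ay": 0, "az": 0, "dx": 0, "dy": 0, "dz": 0, "claw": 44}
    - {"ax": 0, "ay": 0, "az": 0, "dx": 0, "dy": 0, "dz": -15, "claw": 44}
    - {"ax": 0, "ay": 0, "az": 0, "dx": 0, "dy": 0, "dz": -25, "claw": 44}
    - {"ax": 0, "ay": 0, "az": 0, "dx": 0, "dy": 5, "dz": -20, "claw": 44}
    - {"ax": 0, "ay": 0, "az": 0, "dx": -25, "dy": 10, "dz": 0, "claw": 44}
    - {"ax": 0, "ay": 0, "az": 0, "dx": -35, "dy": 12, "dz": 0, "claw": 44}
    - {"ax": 0, "ay": 0, "az": 0, "dx": -35, "dy": 12, "dz": 0, "claw": 44}
    - {"ax": 0, "ay": 0, "az": 0, "dx": -35, "dy": 12, "dz": 0, "claw": 44}
    - {"ax": 0, "ay": 0, "az": 0, "dx": -35, "dy": 12, "dz": 0, "claw": 44}
    - {"ax": 0, "ay": 0, "az": 0, "dx": -25, "dy": 5, "dz": 0, "claw": 44}
    - {"ax": 0, "ay": 0, "az": 0, "dx": -10, "dy": 0, "dz": 15, "claw": 44}
    - {"ax": 0, "ay": 0, "az": 0, "dx": 0, "dy": 0, "dz": 0, "claw": 44}
    - {"ax": 0, "ay": 0, "az": 0, "dx": 0, "dy": 0, "dz": 0, "claw": 44}
    - {"ax": 0, "ay": 0, "az": 0, "dx": 0, "dy": 0, "dz": 0, "claw": 44}

```text
time_s: 16.7
tcp_pos: [0.5033, 0.3114, 0.1029]
ee_rot: [[-0.001, -1.0, -0.0], [-1.0, 0.001, -0.001], [0.001, 0.0, -1.0]]
wrist_force: [-0.7, 0.6, -0.4]
gripper_width: 0.506
gripper_force: 0.0
```

>>> play_rows:
  steps:
    - {"ax": 0, "ay": 0, "az": 0, "dx": -1, "dy": 1, "dz": 20, "claw": 44}
    - {"ax": 0, "ay": 0, "az": 0, "dx": 0, "dy": 0, "dz": 20, "claw": 44}
    - {"ax": 0, "ay": 0, "az": 0, "dx": 0, "dy": 0, "dz": 0, "claw": 44}
    - {"ax": 0, "ay": 0, "az": 0, "dx": 0, "dy": 0, "dz": 0, "claw": 15}
    - {"ax": 0, "ay": 0, "az": 0, "dx": 0, "dy": 0, "dz": 0, "claw": 10}
    - {"ax": 0, "ay": 0, "az": 0, "dx": 0, "dy": 0, "dz": 0, "claw": 10}
    - {"ax": 0, "ay": 0, "az": 0, "dx": 0, "dy": 0, "dz": 0, "claw": 10}
    - {"ax": 0, "ay": 0, "az": 0, "dx": 0, "dy": 0, "dz": 0, "claw": 10}

```text
time_s: 17.5
tcp_pos: [0.5023, 0.314, 0.0639]
ee_rot: [[0.0, -1.0, 0.001], [-1.0, -0.0, 0.001], [-0.001, -0.001, -1.0]]
wrist_force: [-0.4, -0.7, 3.2]
gripper_width: 0.217
gripper_force: 30.0
```

>>> play_rows:
  steps:
    - {"ax": 0, "ay": 0, "az": 0, "dx": 0, "dy": 0, "dz": -15, "claw": 10}
    - {"ax": 0, "ay": 0, "az": 0, "dx": 0, "dy": 0, "dz": -25, "claw": 10}
    - {"ax": 0, "ay": 0, "az": 0, "dx": 0, "dy": 0, "dz": -20, "claw": 10}
    - {"ax": 0, "ay": 0, "az": 0, "dx": 22, "dy": 0, "dz": 0, "claw": 10}
    - {"ax": 0, "ay": 0, "az": 0, "dx": 35, "dy": -2, "dz": 0, "claw": 10}
    - {"ax": 0, "ay": 0, "az": 0, "dx": 35, "dy": -4, "dz": 0, "claw": 10}
    - {"ax": 0, "ay": 0, "az": 0, "dx": 35, "dy": -5, "dz": 0, "claw": 10}
    - {"ax": 0, "ay": 0, "az": 0, "dx": 35, "dy": -5, "dz": 0, "claw": 10}
    - {"ax": 0, "ay": 0, "az": 0, "dx": 35, "dy": -5, "dz": 0, "claw": 10}
    - {"ax": 0, "ay": 0, "az": 0, "dx": 35, "dy": -5, "dz": 0, "claw": 10}
    - {"ax": 0, "ay": 0, "az": 0, "dx": 35, "dy": -5, "dz": 0, "claw": 10}
    - {"ax": 0, "ay": 0, "az": 0, "dx": 35, "dy": -5, "dz": 0, "claw": 10}
    - {"ax": 0, "ay": 0, "az": 0, "dx": 24, "dy": -5, "dz": 0, "claw": 10}
    - {"ax": 0, "ay": 0, "az": 0, "dx": 10, "dy": -2, "dz": 10, "claw": 10}
    - {"ax": 0, "ay": 0, "az": 0, "dx": 0, "dy": 0, "dz": 15, "claw": 10}
    - {"ax": 0, "ay": 0, "az": 0, "dx": 0, "dy": 0, "dz": 0, "claw": 10}
    - {"ax": 0, "ay": 0, "az": 0, "dx": 0, "dy": 0, "dz": 0, "claw": 10}
    - {"ax": 0, "ay": 0, "az": 0, "dx": 0, "dy": 0, "dz": 0, "claw": 10}

```text
time_s: 19.3
tcp_pos: [0.5451, -0.0218, 0.0983]
ee_rot: [[0.001, -1.0, 0.001], [-1.0, -0.001, 0.0], [-0.0, -0.001, -1.0]]
wrist_force: [-0.4, -0.3, 0.1]
gripper_width: 0.219
gripper_force: 30.0
```

>>> play_rows:
  steps:
    - {"ax": 0, "ay": 0, "az": 0, "dx": 0.6, "dy": -0.4, "dz": 5, "claw": 10}
    - {"ax": 0, "ay": 0, "az": 0, "dx": 0, "dy": 0, "dz": 5, "claw": 10}
    - {"ax": 0, "ay": 0, "az": 0, "dx": 0, "dy": 0, "dz": 4, "claw": 10}
    - {"ax": 0, "ay": 0, "az": 0, "dx": 0, "dy": 0, "dz": 0, "claw": 10}
    - {"ax": 0, "ay": 0, "az": 0, "dx": 0, "dy": 0, "dz": 0, "claw": 10}

```text
time_s: 19.8
tcp_pos: [0.5453, -0.0229, 0.0839]
ee_rot: [[0.0, -1.0, -0.0], [-1.0, -0.0, -0.0], [0.0, 0.0, -1.0]]
wrist_force: [0.0, -0.1, -0.2]
gripper_width: 0.219
gripper_force: 30.0
```

>>> play_rows:
  steps:
    - {"ax": 0, "ay": 0, "az": 0, "dx": 0, "dy": 0, "dz": 3, "claw": 10}
    - {"ax": 0, "ay": 0, "az": 0, "dx": 0, "dy": 0, "dz": 4, "claw": 10}
    - {"ax": 0, "ay": 0, "az": 0, "dx": 0, "dy": 0, "dz": 0, "claw": 10}
    - {"ax": 0, "ay": 0, "az": 0, "dx": 0, "dy": 0, "dz": 0, "claw": 10}

```text
time_s: 20.2
tcp_pos: [0.5453, -0.0229, 0.0769]
ee_rot: [[0.0, -1.0, -0.0], [-1.0, -0.0, -0.0], [0.0, 0.0, -1.0]]
wrist_force: [-1.6, 0.9, -0.2]
gripper_width: 0.22
gripper_force: 30.0
```

>>> play_rows:
  steps:
    - {"ax": 0, "ay": 0, "az": 0, "dx": 0, "dy": 0, "dz": 4, "claw": 10}
    - {"ax": 0, "ay": 0, "az": 0, "dx": 0, "dy": 0, "dz": 4, "claw": 10}
    - {"ax": 0, "ay": 0, "az": 0, "dx": 0, "dy": 0, "dz": 0, "claw": 10}
    - {"ax": 0, "ay": 0, "az": 0, "dx": 0, "dy": 0, "dz": 0, "claw": 10}

```text
time_s: 20.6
tcp_pos: [0.5453, -0.0229, 0.0688]
ee_rot: [[0.0, -1.0, -0.0], [-1.0, -0.0, -0.0], [0.0, 0.0, -1.0]]
wrist_force: [-1.1, -0.2, 0.3]
gripper_width: 0.218
gripper_force: 30.0
```

>>> play_rows:
  steps:
    - {"ax": 0, "ay": 0, "az": 0, "dx": 0, "dy": 0, "dz": 4, "claw": 10}
    - {"ax": 0, "ay": 0, "az": 0, "dx": 0, "dy": 0, "dz": 4, "claw": 10}
    - {"ax": 0, "ay": 0, "az": 0, "dx": 0, "dy": 0, "dz": 1, "claw": 10}
    - {"ax": 0, "ay": 0, "az": 0, "dx": 0, "dy": 0, "dz": 0, "claw": 10}
    - {"ax": 0, "ay": 0, "az": 0, "dx": 0, "dy": 0, "dz": 0, "claw": 10}

```text
time_s: 21.1
tcp_pos: [0.5454, -0.0229, 0.06]
ee_rot: [[0.0, -1.0, 0.0], [-1.0, -0.0, -0.0], [0.0, -0.0, -1.0]]
wrist_force: [-0.0, -0.3, -0.7]
gripper_width: 0.217
gripper_force: 30.0
```

>>> play_rows:
  steps:
    - {"ax": 0, "ay": 0, "az": 0, "dx": 0, "dy": 0, "dz": 1, "claw": 10}
    - {"ax": 0, "ay": 0, "az": 0, "dx": 0, "dy": 0, "dz": 0, "claw": 44}
    - {"ax": 0, "ay": 0, "az": 0, "dx": 0, "dy": 0, "dz": 0, "claw": 44}
    - {"ax": 0, "ay": 0, "az": 0, "dx": 0, "dy": 0, "dz": 0, "claw": 44}
    - {"ax": 0, "ay": 0, "az": 0, "dx": 0, "dy": 0, "dz": -15, "claw": 44}
    - {"ax": 0, "ay": 0, "az": 0, "dx": 0, "dy": 0, "dz": -25, "claw": 44}
    - {"ax": 0, "ay": 0, "az": 0, "dx": 0, "dy": 0, "dz": -25, "claw": 44}
    - {"ax": 0, "ay": 0, "az": 0, "dx": -30, "dy": 5, "dz": 0, "claw": 44}
    - {"ax": 0, "ay": 0, "az": 0, "dx": -40, "dy": 5, "dz": 0, "claw": 44}
    - {"ax": 0, "ay": 0, "az": 0, "dx": -40, "dy": 5, "dz": 0, "claw": 44}
    - {"ax": 0, "ay": 0, "az": 0, "dx": -40, "dy": 5, "dz": 0, "claw": 44}
    - {"ax": 0, "ay": 0, "az": 0, "dx": -40, "dy": 5, "dz": 0, "claw": 44}
    - {"ax": 0, "ay": 0, "az": 0, "dx": -40, "dy": 5, "dz": 0, "claw": 44}
    - {"ax": 0, "ay": 0, "az": 0, "dx": -40, "dy": 5, "dz": 0, "claw": 44}
    - {"ax": 0, "ay": 0, "az": 0, "dx": -40, "dy": 5, "dz": 0, "claw": 44}
    - {"ax": 0, "ay": 0, "az": 0, "dx": -40, "dy": 1, "dz": 0, "claw": 44}
    - {"ax": 0, "ay": 0, "az": 0, "dx": -30, "dy": 0, "dz": 0, "claw": 44}
    - {"ax": 0, "ay": 0, "az": 0, "dx": -15, "dy": 0, "dz": 20, "claw": 44}
    - {"ax": 0, "ay": 0, "az": 0, "dx": 0, "dy": 0, "dz": 0, "claw": 44}
    - {"ax": 0, "ay": 0, "az": 0, "dx": 0, "dy": 0, "dz": 0, "claw": 44}

```text
time_s: 23.1
tcp_pos: [0.504, 0.3717, 0.1035]
ee_rot: [[0.0, -1.0, -0.001], [-1.0, -0.0, -0.002], [0.002, 0.001, -1.0]]
wrist_force: [-0.2, 0.2, -0.2]
gripper_width: 0.508
gripper_force: 0.0
```

>>> play_rows:
  steps:
    - {"ax": 0, "ay": 0, "az": 0, "dx": 0, "dy": 0, "dz": 20, "claw": 44}
    - {"ax": 0, "ay": 0, "az": 0, "dx": 0, "dy": 0, "dz": 21, "claw": 44}
    - {"ax": 0, "ay": 0, "az": 0, "dx": 0, "dy": 0, "dz": 0, "claw": 44}
    - {"ax": 0, "ay": 0, "az": 0, "dx": 0, "dy": 0, "dz": 0, "claw": 15}
    - {"ax": 0, "ay": 0, "az": 0, "dx": 0, "dy": 0, "dz": 0, "claw": 10}
    - {"ax": 0, "ay": 0, "az": 0, "dx": 0, "dy": 0, "dz": 0, "claw": 10}
    - {"ax": 0, "ay": 0, "az": 0, "dx": 0, "dy": 0, "dz": 0, "claw": 10}
    - {"ax": 0, "ay": 0, "az": 0, "dx": 0, "dy": 0, "dz": 0, "claw": 10}

```text
time_s: 23.9
tcp_pos: [0.5047, 0.3724, 0.0641]
ee_rot: [[0.0, -1.0, 0.001], [-1.0, -0.0, 0.001], [-0.001, -0.001, -1.0]]
wrist_force: [-0.5, -1.4, 3.0]
gripper_width: 0.222
gripper_force: 30.0
```

>>> play_rows:
  steps:
    - {"ax": 0, "ay": 0, "az": 0, "dx": 0, "dy": 0, "dz": -20, "claw": 10}
    - {"ax": 0, "ay": 0, "az": 0, "dx": 0, "dy": 0, "dz": -30, "claw": 10}
    - {"ax": 0, "ay": 0, "az": 0, "dx": 0, "dy": 0, "dz": -25, "claw": 10}
    - {"ax": 0, "ay": 0, "az": 0, "dx": 20, "dy": -5, "dz": 0, "claw": 10}
    - {"ax": 0, "ay": 0, "az": 0, "dx": 35, "dy": -10, "dz": 0, "claw": 10}
    - {"ax": 0, "ay": 0, "az": 0, "dx": 35, "dy": -10, "dz": 0, "claw": 10}
    - {"ax": 0, "ay": 0, "az": 0, "dx": 35, "dy": -10, "dz": 0, "claw": 10}
    - {"ax": 0, "ay": 0, "az": 0, "dx": 35, "dy": -10, "dz": 0, "claw": 10}
    - {"ax": 0, "ay": 0, "az": 0, "dx": 35, "dy": -10, "dz": 0, "claw": 10}
    - {"ax": 0, "ay": 0, "az": 0, "dx": 35, "dy": -10, "dz": 0, "claw": 10}
    - {"ax": 0, "ay": 0, "az": 0, "dx": 35, "dy": -10, "dz": 0, "claw": 10}
    - {"ax": 0, "ay": 0, "az": 0, "dx": 35, "dy": -10, "dz": 0, "claw": 10}
    - {"ax": 0, "ay": 0, "az": 0, "dx": 35, "dy": -10, "dz": 0, "claw": 10}
    - {"ax": 0, "ay": 0, "az": 0, "dx": 35, "dy": -10, "dz": 0, "claw": 10}
    - {"ax": 0, "ay": 0, "az": 0, "dx": 25, "dy": -6, "dz": 0, "claw": 10}
    - {"ax": 0, "ay": 0, "az": 0, "dx": 15, "dy": -4, "dz": 15, "claw": 10}
    - {"ax": 0, "ay": 0, "az": 0, "dx": 0, "dy": 0, "dz": 15, "claw": 10}
    - {"ax": 0, "ay": 0, "az": 0, "dx": 0, "dy": 0, "dz": 10, "claw": 10}
    - {"ax": 0, "ay": 0, "az": 0, "dx": 0, "dy": 0, "dz": 0, "claw": 10}
    - {"ax": 0, "ay": 0, "az": 0, "dx": 0, "dy": 0, "dz": 0, "claw": 10}

```text
time_s: 25.9
tcp_pos: [0.6192, -0.0374, 0.0976]
ee_rot: [[0.001, -1.0, -0.001], [-1.0, -0.001, -0.0], [0.0, 0.001, -1.0]]
wrist_force: [0.9, -0.9, 0.1]
gripper_width: 0.217
gripper_force: 30.0
```

>>> play_rows:
  steps:
    - {"ax": 0, "ay": 0, "az": 0, "dx": 0.3, "dy": -0.8, "dz": 5, "claw": 10}
    - {"ax": 0, "ay": 0, "az": 0, "dx": 0, "dy": 0, "dz": 5, "claw": 10}
    - {"ax": 0, "ay": 0, "az": 0, "dx": 0, "dy": 0, "dz": 4, "claw": 10}
    - {"ax": 0, "ay": 0, "az": 0, "dx": 0, "dy": 0, "dz": 0, "claw": 10}
    - {"ax": 0, "ay": 0, "az": 0, "dx": 0, "dy": 0, "dz": 0, "claw": 10}

```text
time_s: 26.4
tcp_pos: [0.6202, -0.0381, 0.084]
ee_rot: [[0.0, -1.0, -0.0], [-1.0, -0.0, -0.0], [0.0, 0.0, -1.0]]
wrist_force: [-0.0, -0.4, -1.1]
gripper_width: 0.219
gripper_force: 30.0
```

>>> play_rows:
  steps:
    - {"ax": 0, "ay": 0, "az": 0, "dx": 0, "dy": 0, "dz": 3, "claw": 10}
    - {"ax": 0, "ay": 0, "az": 0, "dx": 0, "dy": 0, "dz": 4, "claw": 10}
    - {"ax": 0, "ay": 0, "az": 0, "dx": 0, "dy": 0, "dz": 0, "claw": 10}
    - {"ax": 0, "ay": 0, "az": 0, "dx": 0, "dy": 0, "dz": 0, "claw": 10}

```text
time_s: 26.8
tcp_pos: [0.6201, -0.0382, 0.0769]
ee_rot: [[0.0, -1.0, -0.0], [-1.0, -0.0, -0.0], [0.0, 0.0, -1.0]]
wrist_force: [-0.1, -0.5, 0.4]
gripper_width: 0.22
gripper_force: 30.0
```

>>> play_rows:
  steps:
    - {"ax": 0, "ay": 0, "az": 0, "dx": 0, "dy": 0, "dz": 4, "claw": 10}
    - {"ax": 0, "ay": 0, "az": 0, "dx": 0, "dy": 0, "dz": 4, "claw": 10}
    - {"ax": 0, "ay": 0, "az": 0, "dx": 0, "dy": 0, "dz": 0, "claw": 10}
    - {"ax": 0, "ay": 0, "az": 0, "dx": 0, "dy": 0, "dz": 0, "claw": 10}

```text
time_s: 27.2
tcp_pos: [0.6201, -0.0382, 0.0688]
ee_rot: [[-0.0, -1.0, -0.0], [-1.0, 0.0, -0.0], [0.0, 0.0, -1.0]]
wrist_force: [-0.3, 1.2, -0.5]
gripper_width: 0.216
gripper_force: 30.0
```

>>> play_rows:
  steps:
    - {"ax": 0, "ay": 0, "az": 0, "dx": 0, "dy": 0, "dz": 4, "claw": 10}
    - {"ax": 0, "ay": 0, "az": 0, "dx": 0, "dy": 0, "dz": 4, "claw": 10}
    - {"ax": 0, "ay": 0, "az": 0, "dx": 0, "dy": 0, "dz": 1.5, "claw": 10}
    - {"ax": 0, "ay": 0, "az": 0, "dx": 0, "dy": 0, "dz": 0, "claw": 10}
    - {"ax": 0, "ay": 0, "az": 0, "dx": 0, "dy": 0, "dz": 0, "claw": 10}

```text
time_s: 27.7
tcp_pos: [0.6202, -0.0382, 0.0595]
ee_rot: [[0.0, -1.0, 0.0], [-1.0, -0.0, 0.0], [-0.0, -0.0, -1.0]]
wrist_force: [-0.4, -0.1, -0.9]
gripper_width: 0.219
gripper_force: 30.0
```

>>> play_rows:
  steps:
    - {"ax": 0, "ay": 0, "az": 0, "dx": 0, "dy": 0, "dz": 1, "claw": 10}
    - {"ax": 0, "ay": 0, "az": 0, "dx": 0, "dy": 0, "dz": 0, "claw": 44}
    - {"ax": 0, "ay": 0, "az": 0, "dx": 0, "dy": 0, "dz": 0, "claw": 44}
    - {"ax": 0, "ay": 0, "az": 0, "dx": 0, "dy": 0, "dz": 0, "claw": 44}
    - {"ax": 0, "ay": 0, "az": 0, "dx": 0, "dy": 0, "dz": -15, "claw": 44}
    - {"ax": 0, "ay": 0, "az": 0, "dx": 0, "dy": 0, "dz": -25, "claw": 44}
    - {"ax": 0, "ay": 0, "az": 0, "dx": 0, "dy": 0, "dz": -35, "claw": 44}
    - {"ax": 0, "ay": 0, "az": 0, "dx": -30, "dy": 0, "dz": -40, "claw": 44}
    - {"ax": 0, "ay": 0, "az": 0, "dx": -30, "dy": 0, "dz": -40, "claw": 44}
    - {"ax": 0, "ay": 0, "az": 0, "dx": -30, "dy": 0, "dz": -40, "claw": 44}
    - {"ax": 0, "ay": 0, "az": 0, "dx": -30, "dy": 0, "dz": -35, "claw": 44}
    - {"ax": 0, "ay": 0, "az": 0, "dx": -17, "dy": 0, "dz": -25, "claw": 44}
    - {"ax": 0, "ay": 0, "az": 0, "dx": 0, "dy": 0, "dz": 0, "claw": 44}
    - {"ax": 0, "ay": 0, "az": 0, "dx": 0, "dy": 0, "dz": 0, "claw": 44}
    - {"ax": 0, "ay": 0, "az": 0, "dx": 0, "dy": 0, "dz": 0, "claw": 44}

```text
time_s: 29.2
tcp_pos: [0.6195, 0.0982, 0.3119]
ee_rot: [[-0.001, -1.0, -0.003], [-1.0, 0.001, -0.001], [0.001, 0.003, -1.0]]
wrist_force: [-0.2, -0.3, -0.6]
gripper_width: 0.506
gripper_force: 0.0
```

Run:
```python
from m import *
print(sense()["tcp_pos"])
c=capture("wrist"); cv2.imwrite("pics/w7.png",c["frame"]); np.savez("w7.npz",**c)
show("parts",comps(c,.05,.095,(.5,.72,-.1,.2)))
show("bench",comps(c,.008,.026,(.3,.53,-.3,.1),60))
s=capture("scene"); show("bench",comps(s,.008,.026,(.3,.53,-.25,.12),60))
```

```text
[0.61949167 0.09824243 0.31186681]
parts
  n 364 px [277.  44.] z 0.0648 xy [ 0.6213 -0.0361] rect [621.4 -36.8] [19.7 19.5] 13.3
  n 376 px [349.  58.] z 0.0646 xy [ 0.5479 -0.0227] rect [546.8 -23.4] [19.8 19.8] 51.0
  n 406 px [254. 177.] z 0.0826 xy [0.6453 0.0965] rect [646.   98.4] [21.2 21.4] 89.8
  n 293 px [320. 186.] z 0.0647 xy [0.5728 0.1109] rect [572.1 112.2] [20.1 19.3] 45.4
bench
  n 727 px [429.  20.] z 0.0128 xy [ 0.4504 -0.0681] rect [449.4 -69. ] [45.9 18.8] 71.4
  n 820 px [421.  93.] z 0.0129 xy [0.4516 0.0095] rect [451.    9.4] [18.2 60.2] 83.4
bench
  n 111 px [223. 203.] z 0.0120 xy [0.4521 0.006 ] rect [451.    6.4] [19.6 60.1] 84.2
  n 133 px [201. 221.] z 0.0117 xy [ 0.4486 -0.0794] rect [448.2 -79.2] [59.5 21.2] 74.2
  n 140 px [180. 245.] z 0.0194 xy [ 0.4663 -0.1737] rect [ 462.6 -171.9] [31.9 31. ] 33.5
```

All three screw heads read 64 mm high and the pin 82 mm: all seated. Now I pull the pin.

>>> play_rows:
  steps:
    - {"ax": 0, "ay": 0, "az": 0, "dx": -1, "dy": -10, "dz": 30, "claw": 44}
    - {"ax": 0, "ay": 0, "az": 0, "dx": 0, "dy": -10, "dz": 40, "claw": 44}
    - {"ax": 0, "ay": 0, "az": 0, "dx": 0, "dy": -6, "dz": 40, "claw": 44}
    - {"ax": 0, "ay": 0, "az": 0, "dx": 0, "dy": 0, "dz": 40, "claw": 44}
    - {"ax": 0, "ay": 0, "az": 0, "dx": 0, "dy": 0, "dz": 40, "claw": 44}
    - {"ax": 0, "ay": 0, "az": 0, "dx": 0, "dy": 0, "dz": 10, "claw": 44}
    - {"ax": 0, "ay": 0, "az": 0, "dx": 0, "dy": 0, "dz": 0, "claw": 44}
    - {"ax": 0, "ay": 0, "az": 0, "dx": 0, "dy": 0, "dz": 0, "claw": 44}

```text
time_s: 30.1
tcp_pos: [0.6476, 0.0998, 0.1154]
ee_rot: [[0.0, -1.0, 0.003], [-1.0, -0.0, 0.0], [-0.0, -0.003, -1.0]]
wrist_force: [0.5, 0.0, 0.6]
gripper_width: 0.508
gripper_force: 0.0
```

>>> play_rows:
  steps:
    - {"ax": 0, "ay": 0, "az": 0, "dx": 0.5, "dy": 2.2, "dz": 25, "claw": 44}
    - {"ax": 0, "ay": 0, "az": 0, "dx": 0, "dy": 0, "dz": 25, "claw": 44}
    - {"ax": 0, "ay": 0, "az": 0, "dx": 0, "dy": 0, "dz": 0, "claw": 44}
    - {"ax": 0, "ay": 0, "az": 0, "dx": 0, "dy": 0, "dz": 0, "claw": 15}
    - {"ax": 0, "ay": 0, "az": 0, "dx": 0, "dy": 0, "dz": 0, "claw": 10}
    - {"ax": 0, "ay": 0, "az": 0, "dx": 0, "dy": 0, "dz": 0, "claw": 10}
    - {"ax": 0, "ay": 0, "az": 0, "dx": 0, "dy": 0, "dz": 0, "claw": 10}
    - {"ax": 0, "ay": 0, "az": 0, "dx": 0, "dy": 0, "dz": 0, "claw": 10}

```text
time_s: 30.9
tcp_pos: [0.645, 0.0996, 0.0651]
ee_rot: [[0.0, -1.0, 0.003], [-1.0, -0.0, 0.001], [-0.001, -0.003, -1.0]]
wrist_force: [0.2, 0.6, 4.4]
gripper_width: 0.243
gripper_force: 30.0
```

>>> play_rows:
  steps:
    - {"ax": 0, "ay": 0, "az": 0, "dx": 0, "dy": 0, "dz": -10, "claw": 10}
    - {"ax": 0, "ay": 0, "az": 0, "dx": 0, "dy": 0, "dz": -15, "claw": 10}
    - {"ax": 0, "ay": 0, "az": 0, "dx": 0, "dy": 0, "dz": -20, "claw": 10}
    - {"ax": 0, "ay": 0, "az": 0, "dx": 0, "dy": 0, "dz": -30, "claw": 10}
    - {"ax": 0, "ay": 0, "az": 0, "dx": -22, "dy": 6, "dz": 0, "claw": 10}
    - {"ax": 0, "ay": 0, "az": 0, "dx": -30, "dy": 9, "dz": 0, "claw": 10}
    - {"ax": 0, "ay": 0, "az": 0, "dx": -30, "dy": 9, "dz": 0, "claw": 10}
    - {"ax": 0, "ay": 0, "az": 0, "dx": -30, "dy": 9, "dz": 0, "claw": 10}
    - {"ax": 0, "ay": 0, "az": 0, "dx": -30, "dy": 9, "dz": 0, "claw": 10}
    - {"ax": 0, "ay": 0, "az": 0, "dx": -30, "dy": 9, "dz": 0, "claw": 10}
    - {"ax": 0, "ay": 0, "az": 0, "dx": -30, "dy": 9, "dz": 0, "claw": 10}
    - {"ax": 0, "ay": 0, "az": 0, "dx": -30, "dy": 9, "dz": 0, "claw": 10}
    - {"ax": 0, "ay": 0, "az": 0, "dx": -25, "dy": 8, "dz": 0, "claw": 10}
    - {"ax": 0, "ay": 0, "az": 0, "dx": -15, "dy": 4, "dz": 0, "claw": 10}
    - {"ax": 0, "ay": 0, "az": 0, "dx": 0, "dy": 0, "dz": 15, "claw": 10}
    - {"ax": 0, "ay": 0, "az": 0, "dx": 0, "dy": 0, "dz": 0, "claw": 10}
    - {"ax": 0, "ay": 0, "az": 0, "dx": 0, "dy": 0, "dz": 0, "claw": 10}
    - {"ax": 0, "ay": 0, "az": 0, "dx": 0, "dy": 0, "dz": 0, "claw": 10}

```text
time_s: 32.7
tcp_pos: [0.5634, 0.3708, 0.1242]
ee_rot: [[-0.001, -1.0, 0.0], [-1.0, 0.001, 0.0], [-0.0, -0.0, -1.0]]
wrist_force: [0.2, -0.2, -0.0]
gripper_width: 0.245
gripper_force: 30.0
```

>>> play_rows:
  steps:
    - {"ax": 0, "ay": 0, "az": 0, "dx": -0.8, "dy": 0, "dz": 10, "claw": 10}
    - {"ax": 0, "ay": 0, "az": 0, "dx": 0, "dy": 0, "dz": 10, "claw": 10}
    - {"ax": 0, "ay": 0, "az": 0, "dx": 0, "dy": 0, "dz": 10, "claw": 10}
    - {"ax": 0, "ay": 0, "az": 0, "dx": 0, "dy": 0, "dz": 0, "claw": 10}
    - {"ax": 0, "ay": 0, "az": 0, "dx": 0, "dy": 0, "dz": 0, "claw": 10}

```text
time_s: 33.2
tcp_pos: [0.5629, 0.3719, 0.0929]
ee_rot: [[0.0, -1.0, -0.001], [-1.0, -0.0, -0.001], [0.001, 0.001, -1.0]]
wrist_force: [-0.1, 0.1, -1.3]
gripper_width: 0.245
gripper_force: 30.0
```

>>> play_rows:
  steps:
    - {"ax": 0, "ay": 0, "az": 0, "dx": 0, "dy": 0, "dz": 4, "claw": 10}
    - {"ax": 0, "ay": 0, "az": 0, "dx": 0, "dy": 0, "dz": 4, "claw": 10}
    - {"ax": 0, "ay": 0, "az": 0, "dx": 0, "dy": 0, "dz": 4, "claw": 10}
    - {"ax": 0, "ay": 0, "az": 0, "dx": 0, "dy": 0, "dz": 0, "claw": 10}
    - {"ax": 0, "ay": 0, "az": 0, "dx": 0, "dy": 0, "dz": 0, "claw": 10}

```text
time_s: 33.7
tcp_pos: [0.563, 0.3721, 0.0814]
ee_rot: [[0.0, -1.0, -0.0], [-1.0, -0.0, -0.0], [0.0, 0.0, -1.0]]
wrist_force: [-0.3, 0.3, -1.1]
gripper_width: 0.24
gripper_force: 30.0
```

>>> play_rows:
  steps:
    - {"ax": 0, "ay": 0, "az": 0, "dx": 0, "dy": 0, "dz": 4, "claw": 10}
    - {"ax": 0, "ay": 0, "az": 0, "dx": 0, "dy": 0, "dz": 4, "claw": 10}
    - {"ax": 0, "ay": 0, "az": 0, "dx": 0, "dy": 0, "dz": 3, "claw": 10}
    - {"ax": 0, "ay": 0, "az": 0, "dx": 0, "dy": 0, "dz": 0, "claw": 10}
    - {"ax": 0, "ay": 0, "az": 0, "dx": 0, "dy": 0, "dz": 0, "claw": 10}

```text
time_s: 34.2
tcp_pos: [0.5629, 0.3721, 0.0704]
ee_rot: [[0.0, -1.0, -0.0], [-1.0, -0.0, -0.0], [0.0, 0.0, -1.0]]
wrist_force: [0.2, 0.6, -1.2]
gripper_width: 0.243
gripper_force: 30.0
```

>>> play_rows:
  steps:
    - {"ax": 0, "ay": 0, "az": 0, "dx": 0, "dy": 0, "dz": 0.5, "claw": 10}
    - {"ax": 0, "ay": 0, "az": 0, "dx": 0, "dy": 0, "dz": 0, "claw": 44}
    - {"ax": 0, "ay": 0, "az": 0, "dx": 0, "dy": 0, "dz": 0, "claw": 44}
    - {"ax": 0, "ay": 0, "az": 0, "dx": 0, "dy": 0, "dz": 0, "claw": 44}
    - {"ax": 0, "ay": 0, "az": 0, "dx": 0, "dy": 0, "dz": -15, "claw": 44}
    - {"ax": 0, "ay": 0, "az": 0, "dx": 0, "dy": 0, "dz": -35, "claw": 44}
    - {"ax": 0, "ay": 0, "az": 0, "dx": 0, "dy": 0, "dz": -40, "claw": 44}
    - {"ax": 0, "ay": 0, "az": 0, "dx": 35, "dy": 10, "dz": 0, "claw": 44}
    - {"ax": 0, "ay": 0, "az": 0, "dx": 40, "dy": 13, "dz": 0, "claw": 44}
    - {"ax": 0, "ay": 0, "az": 0, "dx": 40, "dy": 13, "dz": 0, "claw": 44}
    - {"ax": 0, "ay": 0, "az": 0, "dx": 40, "dy": 13, "dz": 0, "claw": 44}
    - {"ax": 0, "ay": 0, "az": 0, "dx": 40, "dy": 13, "dz": 0, "claw": 44}
    - {"ax": 0, "ay": 0, "az": 0, "dx": 40, "dy": 13, "dz": 0, "claw": 44}
    - {"ax": 0, "ay": 0, "az": 0, "dx": 40, "dy": 13, "dz": 0, "claw": 44}
    - {"ax": 0, "ay": 0, "az": 0, "dx": 40, "dy": 13, "dz": 0, "claw": 44}
    - {"ax": 0, "ay": 0, "az": 0, "dx": 30, "dy": 8, "dz": 0, "claw": 44}
    - {"ax": 0, "ay": 0, "az": 0, "dx": 18, "dy": 5, "dz": 0, "claw": 44}
    - {"ax": 0, "ay": 0, "az": 0, "dx": 0, "dy": 0, "dz": 0, "claw": 44}
    - {"ax": 0, "ay": 0, "az": 0, "dx": 0, "dy": 0, "dz": 0, "claw": 44}

```text
time_s: 36.1
tcp_pos: [0.4496, 0.0092, 0.1611]
ee_rot: [[-0.001, -1.0, 0.002], [-1.0, 0.001, 0.001], [-0.001, -0.002, -1.0]]
wrist_force: [-0.1, -0.5, 0.2]
gripper_width: 0.504
gripper_force: 0.0
```

>>> play_rows:
  steps:
    - {"ax": 0, "ay": 0, "az": -8, "dx": 0, "dy": 0, "dz": 0, "claw": 44}
    - {"ax": 0, "ay": 0, "az": -8, "dx": 0, "dy": 0, "dz": 0, "claw": 44}
    - {"ax": 0, "ay": 0, "az": -8, "dx": 0, "dy": 0, "dz": 0, "claw": 44}
    - {"ax": 0, "ay": 0, "az": -8, "dx": 0, "dy": 0, "dz": 0, "claw": 44}
    - {"ax": 0, "ay": 0, "az": -8, "dx": 0, "dy": 0, "dz": 0, "claw": 44}
    - {"ax": 0, "ay": 0, "az": -8, "dx": 0, "dy": 0, "dz": 0, "claw": 44}
    - {"ax": 0, "ay": 0, "az": -8, "dx": 0, "dy": 0, "dz": 0, "claw": 44}
    - {"ax": 0, "ay": 0, "az": -8, "dx": 0, "dy": 0, "dz": 0, "claw": 44}
    - {"ax": 0, "ay": 0, "az": -8, "dx": 0, "dy": 0, "dz": 0, "claw": 44}
    - {"ax": 0, "ay": 0, "az": -8, "dx": 0, "dy": 0, "dz": 0, "claw": 44}
    - {"ax": 0, "ay": 0, "az": -3.4, "dx": 0, "dy": 0, "dz": 0, "claw": 44}
    - {"ax": 0, "ay": 0, "az": 0, "dx": 0, "dy": 0, "dz": 0, "claw": 44}
    - {"ax": 0, "ay": 0, "az": 0, "dx": 0, "dy": 0, "dz": 0, "claw": 44}
    - {"ax": 0, "ay": 0, "az": 0, "dx": 0, "dy": 0, "dz": 0, "claw": 44}

```text
time_s: 37.5
tcp_pos: [0.4493, 0.0096, 0.1602]
ee_rot: [[0.993, -0.115, 0.0], [-0.115, -0.993, 0.0], [0.0, -0.0, -1.0]]
wrist_force: [0.4, -0.2, -0.1]
gripper_width: 0.509
gripper_force: 0.0
```

```bash
cat > look.py <<'E'
from m import *
s=sense(); print(s["tcp_pos"],np.round(s["ee_rot"],3).tolist(),s["joints"][5])
for n in("scene","side"):
    c=capture(n); show("rack "+n,comps(c,.064,.095,(.4,.68,.2,.5))); show("bench "+n,comps(c,.008,.026,(.3,.53,-.25,.2),30))
E
python3 look.py
```

```text
[0.44925514 0.00960675 0.16017452] [[0.993, -0.115, 0.0], [-0.115, -0.993, 0.0], [0.0, -0.0, -1.0]] 61.32904226653874
rack scene
  n 70 px [329. 133.] z 0.0819 xy [0.5684 0.3615] rect [566.1 367.6] [21.2 22.3] 54.9
bench scene
  n 113 px [223. 203.] z 0.0116 xy [0.4523 0.0062] rect [451.6   7. ] [20.6 59.2] 84.4
  n 136 px [201. 221.] z 0.0116 xy [ 0.4487 -0.0796] rect [447.7 -79. ] [58.3 23. ] 69.8
  n 141 px [180. 245.] z 0.0191 xy [ 0.4661 -0.1737] rect [ 462.1 -171.4] [30.3 31.9] 68.5
rack side
  n 168 px [278. 311.] z 0.0837 xy [0.5606 0.3787] rect [561.8 371.7] [21.6 21.7] 12.8
bench side
  n 78 px [342. 198.] z 0.0186 xy [ 0.4601 -0.1609] rect [ 459.9 -166.9] [31.7 30.5] 85.4
  n 86 px [346. 217.] z 0.0119 xy [ 0.4452 -0.0728] rect [445.3 -75.2] [64.  18.8] 71.4
  n 39 px [315. 227.] z 0.0173 xy [ 0.5239 -0.0042] rect [523.4  -5.9] [72.4  1.9] 78.6
  n 115 px [343. 234.] z 0.0118 xy [0.448  0.0118] rect [449.1   9.6] [23.  59.7] 81.9
```

>>> play_rows:
  steps:
    - {"ax": 0, "ay": 0, "az": 0, "dx": 0, "dy": 0, "dz": 40, "claw": 44}
    - {"ax": 0, "ay": 0, "az": 0, "dx": 0, "dy": 0, "dz": 40, "claw": 44}
    - {"ax": 0, "ay": 0, "az": 0, "dx": 0, "dy": 0, "dz": 30, "claw": 44}
    - {"ax": 0, "ay": 0, "az": 0, "dx": 0, "dy": 0, "dz": 20, "claw": 44}
    - {"ax": 0, "ay": 0, "az": 0, "dx": 0, "dy": 0, "dz": 12, "claw": 44}
    - {"ax": 0, "ay": 0, "az": 0, "dx": 0, "dy": 0, "dz": 0, "claw": 44}
    - {"ax": 0, "ay": 0, "az": 0, "dx": 0, "dy": 0, "dz": 0, "claw": 44}
    - {"ax": 0, "ay": 0, "az": 0, "dx": 0, "dy": 0, "dz": 0, "claw": 44}

```text
time_s: 38.4
tcp_pos: [0.4497, 0.0094, 0.0189]
ee_rot: [[0.993, -0.115, 0.002], [-0.115, -0.993, 0.001], [0.002, -0.001, -1.0]]
wrist_force: [0.2, -0.2, -0.1]
gripper_width: 0.51
gripper_force: 0.0
```

>>> play_rows:
  steps:
    - {"ax": 0, "ay": 0, "az": 0, "dx": 0, "dy": 0, "dz": 2.5, "claw": 30}
    - {"ax": 0, "ay": 0, "az": 0, "dx": 0, "dy": 0, "dz": 0, "claw": 12}
    - {"ax": 0, "ay": 0, "az": 0, "dx": 0, "dy": 0, "dz": 0, "claw": 8}
    - {"ax": 0, "ay": 0, "az": 0, "dx": 0, "dy": 0, "dz": 0, "claw": 8}
    - {"ax": 0, "ay": 0, "az": 0, "dx": 0, "dy": 0, "dz": 0, "claw": 8}
    - {"ax": 0, "ay": 0, "az": 0, "dx": 0, "dy": 0, "dz": 0, "claw": 8}
    - {"ax": 0, "ay": 0, "az": 0, "dx": 0, "dy": 0, "dz": -25, "claw": 8}
    - {"ax": 0, "ay": 0, "az": 0, "dx": 0, "dy": 0, "dz": -35, "claw": 8}
    - {"ax": 0, "ay": 0, "az": 0, "dx": 0, "dy": 0, "dz": -35, "claw": 8}
    - {"ax": 0, "ay": 0, "az": 0, "dx": 0, "dy": 0, "dz": 0, "claw": 8}

```text
time_s: 39.4
tcp_pos: [0.4521, 0.0101, 0.1148]
ee_rot: [[0.993, -0.114, 0.01], [-0.114, -0.993, 0.003], [0.01, -0.004, -1.0]]
wrist_force: [1.2, -0.6, -1.5]
gripper_width: 0.202
gripper_force: 30.0
```

>>> play_rows:
  steps:
    - {"ax": 0, "ay": 0, "az": 0, "dx": 3, "dy": 20, "dz": 0, "claw": 8}
    - {"ax": 0, "ay": 0, "az": 0, "dx": 5, "dy": 38, "dz": 0, "claw": 8}
    - {"ax": 0, "ay": 0, "az": 0, "dx": 5, "dy": 38, "dz": 0, "claw": 8}
    - {"ax": 0, "ay": 0, "az": 0, "dx": 5, "dy": 38, "dz": 0, "claw": 8}
    - {"ax": 0, "ay": 0, "az": 0, "dx": 5, "dy": 38, "dz": 0, "claw": 8}
    - {"ax": 0, "ay": 0, "az": 0, "dx": 5, "dy": 38, "dz": 0, "claw": 8}
    - {"ax": 0, "ay": 0, "az": 0, "dx": 5, "dy": 38, "dz": 0, "claw": 8}
    - {"ax": 0, "ay": 0, "az": 0, "dx": 5, "dy": 38, "dz": 0, "claw": 8}
    - {"ax": 0, "ay": 0, "az": 0, "dx": 5, "dy": 38, "dz": 0, "claw": 8}
    - {"ax": 0, "ay": 0, "az": 0, "dx": 5, "dy": 38, "dz": 0, "claw": 8}
    - {"ax": 0, "ay": 0, "az": 0, "dx": 3, "dy": 26, "dz": 0, "claw": 8}
    - {"ax": 0, "ay": 0, "az": 0, "dx": 0, "dy": 0, "dz": 35, "claw": 8}
    - {"ax": 0, "ay": 0, "az": 0, "dx": 0, "dy": 0, "dz": 10, "claw": 8}
    - {"ax": 0, "ay": 0, "az": 0, "dx": 0, "dy": 0, "dz": 0, "claw": 8}
    - {"ax": 0, "ay": 0, "az": 0, "dx": 0, "dy": 0, "dz": 0, "claw": 8}
    - {"ax": 0, "ay": 0, "az": 0, "dx": 0, "dy": 0, "dz": 0, "claw": 8}

```text
time_s: 41.0
tcp_pos: [0.456, -0.382, 0.0668]
ee_rot: [[0.994, -0.114, 0.002], [-0.114, -0.994, -0.001], [0.002, 0.001, -1.0]]
wrist_force: [-0.4, 0.3, -1.0]
gripper_width: 0.201
gripper_force: 30.0
```

Run:
```python
from m import *
s=sense(); print(s["tcp_pos"],np.round(s["ee_rot"],3).tolist())
a=capture("scene")["frame"]; b=capture("side")["frame"]
A=cv2.resize(a[200:360,60:220],(400,400),interpolation=cv2.INTER_CUBIC);B=cv2.resize(b[90:250,270:430],(400,400),interpolation=cv2.INTER_CUBIC)
cv2.imwrite("pics/p8.png",np.hstack([A,B]))
```

```text
[ 0.45603503 -0.38201683  0.06682568] [[0.994, -0.114, 0.002], [-0.114, -0.994, -0.001], [0.002, 0.001, -1.0]]
```

View pics/p8.png

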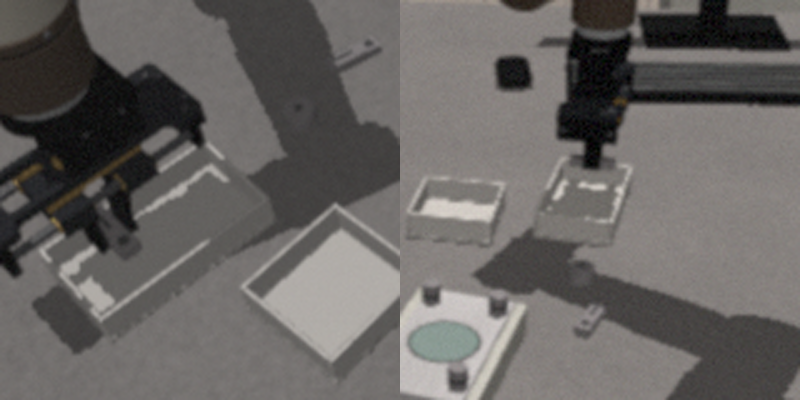

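The clip hangs over the far half of the long tray. Lowering, releasing and lifting.

>>> play_rows:
  steps:
    - {"ax": 0, "ay": 0, "az": 0, "dx": 2, "dy": 0, "dz": 20, "claw": 8}
    - {"ax": 0, "ay": 0, "az": 0, "dx": 0, "dy": 0, "dz": 19, "claw": 8}
    - {"ax": 0, "ay": 0, "az": 0, "dx": 0, "dy": 0, "dz": 0, "claw": 8}
    - {"ax": 0, "ay": 0, "az": 0, "dx": 0, "dy": 0, "dz": 0, "claw": 30}
    - {"ax": 0, "ay": 0, "az": 0, "dx": 0, "dy": 0, "dz": 0, "claw": 30}
    - {"ax": 0, "ay": 0, "az": 0, "dx": 0, "dy": 0, "dz": 0, "claw": 30}
    - {"ax": 0, "ay": 0, "az": 0, "dx": 0, "dy": 0, "dz": -20, "claw": 30}
    - {"ax": 0, "ay": 0, "az": 0, "dx": 0, "dy": 0, "dz": -40, "claw": 30}
    - {"ax": 0, "ay": 0, "az": 0, "dx": 0, "dy": 0, "dz": -40, "claw": 30}
    - {"ax": 0, "ay": 0, "az": 0, "dx": 0, "dy": 0, "dz": 0, "claw": 30}

```text
time_s: 42.1
tcp_pos: [0.4608, -0.3847, 0.134]
ee_rot: [[0.993, -0.114, 0.012], [-0.113, -0.994, -0.008], [0.013, 0.006, -1.0]]
wrist_force: [0.5, 0.1, -0.5]
gripper_width: 0.342
gripper_force: 0.0
```

>>> play_rows:
  steps:
    - {"ax": 0, "ay": 0, "az": 0, "dx": -3, "dy": -22, "dz": 0, "claw": 44}
    - {"ax": 0, "ay": 0, "az": 0, "dx": -6, "dy": -40, "dz": 0, "claw": 44}
    - {"ax": 0, "ay": 0, "az": 0, "dx": -6, "dy": -40, "dz": 0, "claw": 44}
    - {"ax": 0, "ay": 0, "az": 0, "dx": -6, "dy": -40, "dz": 0, "claw": 44}
    - {"ax": 0, "ay": 0, "az": 0, "dx": -6, "dy": -40, "dz": 0, "claw": 44}
    - {"ax": 0, "ay": 0, "az": 0, "dx": -6, "dy": -40, "dz": 0, "claw": 44}
    - {"ax": 0, "ay": 0, "az": 0, "dx": -6, "dy": -40, "dz": 0, "claw": 44}
    - {"ax": 0, "ay": 0, "az": 0, "dx": -8, "dy": -40, "dz": 0, "claw": 44}

```text
time_s: 42.9
tcp_pos: [0.4452, -0.0754, 0.1272]
ee_rot: [[0.993, -0.115, 0.002], [-0.115, -0.993, 0.0], [0.002, -0.001, -1.0]]
wrist_force: [0.8, -0.0, -0.3]
gripper_width: 0.504
gripper_force: 0.0
```

>>> play_rows:
  steps:
    - {"ax": 0, "ay": 0, "az": 8, "dx": 0, "dy": 0, "dz": 0, "claw": 44}
    - {"ax": 0, "ay": 0, "az": 8, "dx": 0, "dy": 0, "dz": 0, "claw": 44}
    - {"ax": 0, "ay": 0, "az": 8, "dx": 0, "dy": 0, "dz": 0, "claw": 44}
    - {"ax": 0, "ay": 0, "az": 8, "dx": 0, "dy": 0, "dz": 0, "claw": 44}
    - {"ax": 0, "ay": 0, "az": 8, "dx": 0, "dy": 0, "dz": 0, "claw": 44}
    - {"ax": 0, "ay": 0, "az": 8, "dx": 0, "dy": 0, "dz": 0, "claw": 44}
    - {"ax": 0, "ay": 0, "az": 8, "dx": 0, "dy": 0, "dz": 0, "claw": 44}
    - {"ax": 0, "ay": 0, "az": 8, "dx": 0, "dy": 0, "dz": 0, "claw": 44}
    - {"ax": 0, "ay": 0, "az": 8, "dx": 0, "dy": 0, "dz": 0, "claw": 44}
    - {"ax": 0, "ay": 0, "az": 8, "dx": 0, "dy": 0, "dz": 0, "claw": 44}
    - {"ax": 0, "ay": 0, "az": 8, "dx": 0, "dy": 0, "dz": 0, "claw": 44}
    - {"ax": 0, "ay": 0, "az": 8, "dx": 0, "dy": 0, "dz": 0, "claw": 44}
    - {"ax": 0, "ay": 0, "az": 6, "dx": 0, "dy": 0, "dz": 0, "claw": 44}
    - {"ax": 0, "ay": 0, "az": 0, "dx": 0, "dy": 0, "dz": 0, "claw": 44}
    - {"ax": 0, "ay": 0, "az": 0, "dx": 0, "dy": 0, "dz": 0, "claw": 44}
    - {"ax": 0, "ay": 0, "az": 0, "dx": 0, "dy": 0, "dz": 0, "claw": 44}

```text
time_s: 44.5
tcp_pos: [0.4451, -0.077, 0.1268]
ee_rot: [[-0.318, -0.948, 0.001], [-0.948, 0.318, 0.0], [-0.0, -0.001, -1.0]]
wrist_force: [-0.1, -0.4, -0.2]
gripper_width: 0.501
gripper_force: 0.0
```

```bash
python3 look.py
```

```text
[ 0.4451249  -0.07698175  0.1267632 ] [[-0.318, -0.948, 0.001], [-0.948, 0.318, 0.0], [-0.0, -0.001, -1.0]] -29.417491970705058
rack scene
  n 71 px [329. 133.] z 0.0803 xy [0.5677 0.3633] rect [564.6 367.8] [22.3 21.5] 2.9
bench scene
  n 131 px [201. 221.] z 0.0115 xy [ 0.4484 -0.0797] rect [447.5 -78.5] [58.7 20.3] 73.3
  n 137 px [180. 245.] z 0.0192 xy [ 0.4659 -0.1736] rect [ 462.7 -171.3] [31.  32.5] 47.8
rack side
  n 174 px [278. 311.] z 0.0835 xy [0.5607 0.3791] rect [562.2 372.4] [21.2 21.2] 51.2
bench side
  n 79 px [342. 198.] z 0.0195 xy [ 0.46   -0.1614] rect [ 460.2 -167.2] [32.3 29. ] 81.0
  n 85 px [345. 217.] z 0.0123 xy [ 0.4453 -0.0722] rect [444.8 -74.4] [61.3 18.4] 73.6
  n 41 px [316. 226.] z 0.0180 xy [ 0.5232 -0.0059] rect [523.2  -6.2] [72.1  1.8] 80.1
```

>>> play_rows:
  steps:
    - {"ax": 0, "ay": 0, "az": 0, "dx": 0, "dy": -1, "dz": 40, "claw": 44}
    - {"ax": 0, "ay": 0, "az": 0, "dx": 0, "dy": 0, "dz": 30, "claw": 44}
    - {"ax": 0, "ay": 0, "az": 0, "dx": 0, "dy": 0, "dz": 20, "claw": 44}
    - {"ax": 0, "ay": 0, "az": 0, "dx": 0, "dy": 0, "dz": 17, "claw": 44}
    - {"ax": 0, "ay": 0, "az": 0, "dx": 0, "dy": 0, "dz": 0, "claw": 44}
    - {"ax": 0, "ay": 0, "az": 0, "dx": 0, "dy": 0, "dz": 0, "claw": 44}
    - {"ax": 0, "ay": 0, "az": 0, "dx": 0, "dy": 0, "dz": 0, "claw": 44}

```text
time_s: 45.3
tcp_pos: [0.4468, -0.0772, 0.0205]
ee_rot: [[-0.318, -0.948, 0.002], [-0.948, 0.319, 0.0], [-0.001, -0.002, -1.0]]
wrist_force: [0.5, -0.9, -0.2]
gripper_width: 0.506
gripper_force: 0.0
```

>>> play_rows:
  steps:
    - {"ax": 0, "ay": 0, "az": 0, "dx": 0, "dy": 0, "dz": 4, "claw": 30}
    - {"ax": 0, "ay": 0, "az": 0, "dx": 0, "dy": 0, "dz": 0, "claw": 12}
    - {"ax": 0, "ay": 0, "az": 0, "dx": 0, "dy": 0, "dz": 0, "claw": 8}
    - {"ax": 0, "ay": 0, "az": 0, "dx": 0, "dy": 0, "dz": 0, "claw": 8}
    - {"ax": 0, "ay": 0, "az": 0, "dx": 0, "dy": 0, "dz": 0, "claw": 8}
    - {"ax": 0, "ay": 0, "az": 0, "dx": 0, "dy": 0, "dz": 0, "claw": 8}
    - {"ax": 0, "ay": 0, "az": 0, "dx": 0, "dy": 0, "dz": -25, "claw": 8}
    - {"ax": 0, "ay": 0, "az": 0, "dx": 0, "dy": 0, "dz": -35, "claw": 8}
    - {"ax": 0, "ay": 0, "az": 0, "dx": 0, "dy": 0, "dz": -35, "claw": 8}
    - {"ax": 0, "ay": 0, "az": 0, "dx": 0, "dy": 0, "dz": 0, "claw": 8}
    - {"ax": 0, "ay": 0, "az": 0, "dx": 0, "dy": 0, "dz": 0, "claw": 8}

```text
time_s: 46.4
tcp_pos: [0.446, -0.0772, 0.111]
ee_rot: [[-0.319, -0.948, 0.002], [-0.948, 0.319, 0.001], [-0.001, -0.001, -1.0]]
wrist_force: [0.3, 0.7, -0.5]
gripper_width: 0.201
gripper_force: 30.0
```

>>> play_rows:
  steps:
    - {"ax": 0, "ay": 0, "az": 0, "dx": 20, "dy": -9, "dz": 0, "claw": 8}
    - {"ax": 0, "ay": 0, "az": 0, "dx": 34, "dy": -15, "dz": 0, "claw": 8}
    - {"ax": 0, "ay": 0, "az": 0, "dx": 34, "dy": -15, "dz": 0, "claw": 8}
    - {"ax": 0, "ay": 0, "az": 0, "dx": 34, "dy": -15, "dz": 0, "claw": 8}
    - {"ax": 0, "ay": 0, "az": 0, "dx": 34, "dy": -15, "dz": 0, "claw": 8}
    - {"ax": 0, "ay": 0, "az": 0, "dx": 34, "dy": -15, "dz": 0, "claw": 8}
    - {"ax": 0, "ay": 0, "az": 0, "dx": 25, "dy": -12, "dz": 0, "claw": 8}
    - {"ax": 0, "ay": 0, "az": 0, "dx": 0, "dy": 0, "dz": 30, "claw": 8}
    - {"ax": 0, "ay": 0, "az": 0, "dx": 0, "dy": 0, "dz": 15, "claw": 8}
    - {"ax": 0, "ay": 0, "az": 0, "dx": 0, "dy": 0, "dz": 0, "claw": 8}
    - {"ax": 0, "ay": 0, "az": 0, "dx": 0, "dy": 0, "dz": 0, "claw": 8}

```text
time_s: 47.5
tcp_pos: [0.4678, -0.3115, 0.0644]
ee_rot: [[-0.319, -0.948, -0.003], [-0.948, 0.319, 0.001], [0.0, 0.003, -1.0]]
wrist_force: [-0.3, 0.2, -0.4]
gripper_width: 0.202
gripper_force: 30.0
```

>>> play_rows:
  steps:
    - {"ax": 0, "ay": 0, "az": 0, "dx": 0, "dy": 0, "dz": 20, "claw": 8}
    - {"ax": 0, "ay": 0, "az": 0, "dx": 0, "dy": 0, "dz": 17, "claw": 8}
    - {"ax": 0, "ay": 0, "az": 0, "dx": 0, "dy": 0, "dz": 0, "claw": 8}
    - {"ax": 0, "ay": 0, "az": 0, "dx": 0, "dy": 0, "dz": 0, "claw": 30}
    - {"ax": 0, "ay": 0, "az": 0, "dx": 0, "dy": 0, "dz": 0, "claw": 30}
    - {"ax": 0, "ay": 0, "az": 0, "dx": 0, "dy": 0, "dz": 0, "claw": 30}
    - {"ax": 0, "ay": 0, "az": 0, "dx": 0, "dy": 0, "dz": -20, "claw": 30}
    - {"ax": 0, "ay": 0, "az": 0, "dx": 0, "dy": 0, "dz": -40, "claw": 30}
    - {"ax": 0, "ay": 0, "az": 0, "dx": 0, "dy": 0, "dz": -30, "claw": 56}
    - {"ax": 0, "ay": 0, "az": 0, "dx": -33, "dy": 13, "dz": 0, "claw": 56}
    - {"ax": 0, "ay": 0, "az": 0, "dx": -40, "dy": 15, "dz": 0, "claw": 56}
    - {"ax": 0, "ay": 0, "az": 0, "dx": -40, "dy": 15, "dz": 0, "claw": 56}
    - {"ax": 0, "ay": 0, "az": 0, "dx": -20, "dy": 9, "dz": 0, "claw": 56}
    - {"ax": 0, "ay": 0, "az": 0, "dx": 0, "dy": 0, "dz": 0, "claw": 56}
    - {"ax": 0, "ay": 0, "az": 0, "dx": 0, "dy": 0, "dz": 0, "claw": 56}

```text
time_s: 49.0
tcp_pos: [0.4621, -0.1689, 0.1194]
ee_rot: [[-0.318, -0.948, 0.002], [-0.948, 0.318, -0.0], [-0.0, -0.002, -1.0]]
wrist_force: [-0.4, -0.7, 0.2]
gripper_width: 0.643
gripper_force: 0.0
```

```bash
python3 look.py
```

```text
[ 0.4620894  -0.16892298  0.11941801] [[-0.318, -0.948, 0.002], [-0.948, 0.318, -0.0], [-0.0, -0.002, -1.0]] -17.415387824729645
rack scene
  n 67 px [329. 132.] z 0.0823 xy [0.5681 0.3619] rect [565.1 367.6] [20.5 21.7] 10.4
bench scene
  n 137 px [180. 245.] z 0.0198 xy [ 0.4662 -0.1738] rect [ 463.5 -171.5] [29.8 31.2] 19.0
rack side
  n 173 px [278. 311.] z 0.0836 xy [0.5605 0.3789] rect [562.3 372.3] [21.  22.6] 42.3
bench side
  n 79 px [342. 198.] z 0.0197 xy [ 0.46  -0.161] rect [ 459.1 -168. ] [29.5 32.5] 2.1
  n 42 px [315. 227.] z 0.0176 xy [ 0.5236 -0.0039] rect [523.1  -7.4] [72.5  1.7] 79.4
```

>>> play_rows:
  steps:
    - {"ax": 0, "ay": 0, "az": 0, "dx": 0, "dy": 0, "dz": 40, "claw": 56}
    - {"ax": 0, "ay": 0, "az": 0, "dx": 0, "dy": 0, "dz": 35, "claw": 56}
    - {"ax": 0, "ay": 0, "az": 0, "dx": 0, "dy": 0, "dz": 20, "claw": 56}
    - {"ax": 0, "ay": 0, "az": 0, "dx": 0, "dy": 0, "dz": 6, "claw": 56}
    - {"ax": 0, "ay": 0, "az": 0, "dx": 0, "dy": 0, "dz": 0, "claw": 56}
    - {"ax": 0, "ay": 0, "az": 0, "dx": 0, "dy": 0, "dz": 0, "claw": 30}
    - {"ax": 0, "ay": 0, "az": 0, "dx": 0, "dy": 0, "dz": 0, "claw": 20}
    - {"ax": 0, "ay": 0, "az": 0, "dx": 0, "dy": 0, "dz": 0, "claw": 20}
    - {"ax": 0, "ay": 0, "az": 0, "dx": 0, "dy": 0, "dz": 0, "claw": 20}
    - {"ax": 0, "ay": 0, "az": 0, "dx": 0, "dy": 0, "dz": 0, "claw": 20}
    - {"ax": 0, "ay": 0, "az": 0, "dx": 0, "dy": 0, "dz": -25, "claw": 20}
    - {"ax": 0, "ay": 0, "az": 0, "dx": 0, "dy": 0, "dz": -35, "claw": 20}
    - {"ax": 0, "ay": 0, "az": 0, "dx": 0, "dy": 0, "dz": -35, "claw": 20}
    - {"ax": 0, "ay": 0, "az": 0, "dx": 0, "dy": 0, "dz": 0, "claw": 20}
    - {"ax": 0, "ay": 0, "az": 0, "dx": 0, "dy": 0, "dz": 0, "claw": 20}

```text
time_s: 50.6
tcp_pos: [0.4616, -0.1689, 0.1132]
ee_rot: [[-0.319, -0.948, 0.002], [-0.948, 0.319, 0.0], [-0.001, -0.002, -1.0]]
wrist_force: [0.2, -0.2, -0.8]
gripper_width: 0.359
gripper_force: 30.0
```

>>> play_rows:
  steps:
    - {"ax": 0, "ay": 0, "az": 0, "dx": 7, "dy": -20, "dz": 0, "claw": 20}
    - {"ax": 0, "ay": 0, "az": 0, "dx": 12, "dy": -34, "dz": 0, "claw": 20}
    - {"ax": 0, "ay": 0, "az": 0, "dx": 12, "dy": -34, "dz": 0, "claw": 20}
    - {"ax": 0, "ay": 0, "az": 0, "dx": 12, "dy": -34, "dz": 0, "claw": 20}
    - {"ax": 0, "ay": 0, "az": 0, "dx": 12, "dy": -34, "dz": 0, "claw": 20}
    - {"ax": 0, "ay": 0, "az": 0, "dx": 10, "dy": -28, "dz": 0, "claw": 20}
    - {"ax": 0, "ay": 0, "az": 0, "dx": 5, "dy": -14, "dz": 0, "claw": 20}
    - {"ax": 0, "ay": 0, "az": 0, "dx": 0, "dy": 0, "dz": 30, "claw": 20}
    - {"ax": 0, "ay": 0, "az": 0, "dx": 0, "dy": 0, "dz": 15, "claw": 20}
    - {"ax": 0, "ay": 0, "az": 0, "dx": 0, "dy": 0, "dz": 0, "claw": 20}
    - {"ax": 0, "ay": 0, "az": 0, "dx": 0, "dy": 0, "dz": 0, "claw": 20}

```text
time_s: 51.7
tcp_pos: [0.6263, -0.2983, 0.0667]
ee_rot: [[-0.318, -0.948, -0.002], [-0.948, 0.318, 0.0], [0.001, 0.002, -1.0]]
wrist_force: [-0.8, -0.1, 0.4]
gripper_width: 0.359
gripper_force: 30.0
```

>>> play_rows:
  steps:
    - {"ax": 0, "ay": 0, "az": 0, "dx": 0, "dy": 0, "dz": 20, "claw": 20}
    - {"ax": 0, "ay": 0, "az": 0, "dx": 0, "dy": 0, "dz": 19, "claw": 20}
    - {"ax": 0, "ay": 0, "az": 0, "dx": 0, "dy": 0, "dz": 0, "claw": 20}
    - {"ax": 0, "ay": 0, "az": 0, "dx": 0, "dy": 0, "dz": 0, "claw": 44}
    - {"ax": 0, "ay": 0, "az": 0, "dx": 0, "dy": 0, "dz": 0, "claw": 44}
    - {"ax": 0, "ay": 0, "az": 0, "dx": 0, "dy": 0, "dz": 0, "claw": 44}
    - {"ax": 0, "ay": 0, "az": 0, "dx": 0, "dy": 0, "dz": -20, "claw": 44}
    - {"ax": 0, "ay": 0, "az": 0, "dx": 0, "dy": 0, "dz": -40, "claw": 44}
    - {"ax": 0, "ay": 0, "az": 0, "dx": 0, "dy": 0, "dz": -40, "claw": 44}
    - {"ax": 0, "ay": 0, "az": 0, "dx": 0, "dy": 0, "dz": -40, "claw": 44}
    - {"ax": 0, "ay": 0, "az": 0, "dx": -30, "dy": 30, "dz": -40, "claw": 44}
    - {"ax": 0, "ay": 0, "az": 0, "dx": -35, "dy": 30, "dz": -40, "claw": 44}
    - {"ax": 0, "ay": 0, "az": 0, "dx": -35, "dy": 30, "dz": -40, "claw": 44}
    - {"ax": 0, "ay": 0, "az": 0, "dx": -35, "dy": 10, "dz": 0, "claw": 44}
    - {"ax": 0, "ay": 0, "az": 0, "dx": -35, "dy": 0, "dz": 0, "claw": 44}
    - {"ax": 0, "ay": 0, "az": 0, "dx": 0, "dy": 0, "dz": 0, "claw": 44}
    - {"ax": 0, "ay": 0, "az": 0, "dx": 0, "dy": 0, "dz": 0, "claw": 44}
    - {"ax": 0, "ay": 0, "az": 0, "dx": 0, "dy": 0, "dz": 0, "claw": 44}

```text
time_s: 53.5
tcp_pos: [0.5951, -0.1271, 0.2687]
ee_rot: [[-0.319, -0.948, 0.0], [-0.948, 0.319, -0.0], [0.0, -0.0, -1.0]]
wrist_force: [-0.9, 0.6, -0.5]
gripper_width: 0.506
gripper_force: 0.0
```

```bash
python3 look.py
python3 - <<'E'
from m import *
for n in("scene","side","wrist"):
    c=capture(n); cv2.imwrite(f"pics/{n}9.png",c["frame"])
    show("carrier "+n,comps(c,.05,.095,(.5,.69,-.1,.17))); show("anything "+n,comps(c,.008,.03,(.25,.53,-.28,.45),25))
s=cv2.imread("pics/scene9.png"); d=cv2.imread("pics/side9.png")
A=cv2.resize(s[180:360,70:310],(400,300),interpolation=cv2.INTER_CUBIC);B=cv2.resize(d[140:365,180:480],(400,300),interpolation=cv2.INTER_CUBIC)
cv2.imwrite("pics/p9.png",np.hstack([A,B]))
E
```

```text
[ 0.59506529 -0.12705503  0.26868813] [[-0.319, -0.948, 0.0], [-0.948, 0.319, -0.0], [0.0, -0.0, -1.0]] -21.816382584070514
rack scene
  n 73 px [329. 133.] z 0.0811 xy [0.5687 0.3617] rect [566.  367.9] [21.  23.7] 25.6
bench scene
rack side
  n 172 px [278. 311.] z 0.0829 xy [0.5607 0.3783] rect [561.7 372.5] [21.4 21.6] 11.5
bench side
  n 39 px [315. 227.] z 0.0173 xy [ 0.524  -0.0026] rect [523.3  -5.7] [74.   1.8] 79.9
carrier scene
  n 54 px [282. 186.] z 0.0626 xy [0.5753 0.106 ] rect [572.7 110.1] [16.  18.2] 36.8
  n 66 px [242. 212.] z 0.0622 xy [ 0.5499 -0.0299] rect [547.4 -26.5] [18.  19.8] 31.5
  n 75 px [264. 228.] z 0.0623 xy [ 0.6246 -0.0435] rect [622.5 -40.5] [19.1 19.1] 9.4
anything scene
  n 87 px [296. 155.] z 0.0194 xy [0.503  0.2865] rect [503.4 287.4] [ 8.  53.3] 87.6
  n 135 px [148. 268.] z 0.0188 xy [ 0.4554 -0.2685] rect [ 468.5 -267.2] [87.7 18.1] 4.3
carrier side
  n 55 px [282. 205.] z 0.0609 xy [ 0.6178 -0.0302] rect [619.1 -35.7] [17.6 19.4] 26.8
  n 58 px [309. 210.] z 0.0612 xy [ 0.544  -0.0177] rect [544.3 -22.8] [21.3 19.2] 55.8
  n 65 px [292. 239.] z 0.0619 xy [0.5689 0.1194] rect [569.5 115.2] [16.9 17.6] 89.4
anything side
  n 205 px [338. 181.] z 0.0191 xy [ 0.4736 -0.2639] rect [ 472.  -264.1] [101.9  25.4] 2.4
  n 46 px [315. 226.] z 0.0199 xy [ 0.5235 -0.0052] rect [523.7  -6.2] [73.9  2.4] 79.2
  n 215 px [307. 345.] z 0.0193 xy [0.5034 0.3968] rect [503.7 391.2] [15.8 50.8] 88.8
carrier wrist
  n 258 px [355. 256.] z 0.0644 xy [ 0.5445 -0.0278] rect [543.4 -24.9] [13.8 19.2] 8.8
  n 348 px [283. 266.] z 0.0644 xy [ 0.6203 -0.0407] rect [620.9 -38.2] [20.1 19.2] 11.7
anything wrist
  n 469 px [343.   9.] z 0.0187 xy [ 0.4825 -0.2639] rect [ 477.1 -263. ] [ 9.9 99.6] 76.2
  n 66 px [359. 217.] z 0.0189 xy [ 0.5237 -0.0502] rect [523.8 -50.3] [ 1.2 12.6] 79.6
```

View pics/p9.png

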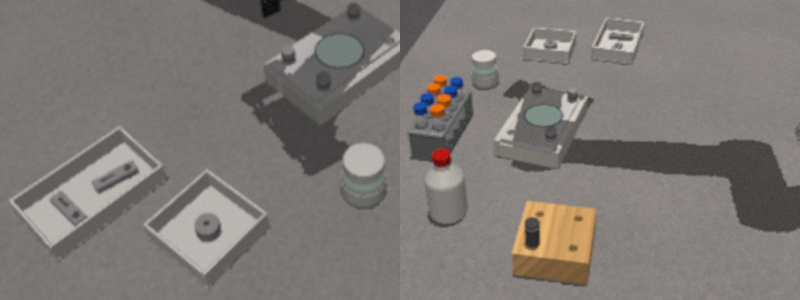

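View pics/wrist9.png

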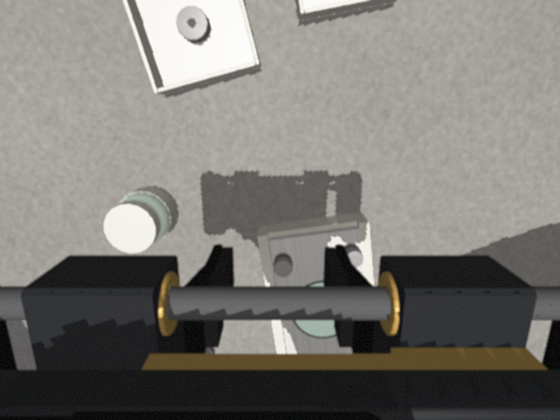

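The crops show both clips in the long tray (115,178 and 68,207), the foot in the square tray (207,226), three screws seated, the pin upright in the rack (532,232) and the bystanders in place. The wrist view agrees, so I'm handing in.

```bash
python3 -c "
from station import *
print(finish_job())"
```

```text
the job is handed in; nothing more can be done
None
```

The job is handed in. By the final camera check, the plate is pinned into line with all three screws seated, the pin is back in its rack hole, both clips are in the long tray, the one foot is in the square tray, and the bottle, stand and jar are where they were. The hand-in call returned no verdict.

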